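Load the hook arm, then set its pivot screw a quarter turn free

TASK

Pick up the small metal pail of dowel pins by its handle, keep it upright, and hang it by the middle of its handle in the dip of the blue hook on the bench post, so that it hangs there freely. With the arm so loaded, turn the red thumbscrew on top of the post clockwise until it seats, then back it off a quarter turn. Finish while still gripping the thumbscrew so that it cannot creep, and leave everything else on the bench where it is.

Things in the scene. Friction and masses are not known exactly. Their poses are not given: they have to be found in the camera images.
- pail: Round metal pail, loose, 0.25 to 0.5 kg: 98 mm across the rim, 75 tall, pins inside up to 65. A rigid 10 mm round-bar handle arches over it in its y-z plane: uprights at y = -51 and +51, straight top bar along y from -43 to +43, axis 160 above the foot. Grip the bar some 28 mm to one side of its middle, which the hook needs, fingers closing along the pail's x. Origin: centre of the foot, z up.
- pail_bar (a point): Middle of the pail handle's top bar, on the bar's axis, 160 mm above the foot; same axes as the pail.
- post: Hook post fixed to the bench: dark base plate 110 x 110 x 12 mm, 25 mm column, blue collar 38 across with its top at 223, and a blue hook arm (10 mm bar) pointing along the post's own -x. It neither moves nor swings. Origin on the column's axis at bench level, z up.
- hook_seat (a point): Bottom of the dip in the hook arm, on the bar's upper surface, where the pail's handle bar rests across the arm (along this frame's y): 135 mm from the column's axis along the post's -x, 200 mm above the bench. The arm rises 12 mm either side of the dip; its upturned tip, 31 mm beyond, reaches 226 above the bench. Bring the handle in over the tip from outside, then lower. Axes as the post.
- screw_grip (a point): Point on the red thumbscrew's axis (the column's axis), in its grip, 262 mm above the bench. The grip is an upright flat bar 44 long (along this frame's x, which turns with the screw), 14 thick (along y), from 237 to 277 above the bench; a 26 mm round flange lies under it. A white mark on top shows its -x end. z up.
- screw (a joint): Thumbscrew angle in rad, growing clockwise seen from above. It seats (hard stop) at 3.0 and stops unscrewing at 0; it starts between 0.7 and 2.0, so needs 1.0 to 2.3 rad to seat. It stays where it is left (friction about 0.05 N m). A quarter turn back from the seat reads 1.43.
- tumbler: Open amber glass tumbler of dowels, 86 across and 80 tall, no handle; trades places with the pail. Bystander. Loose; origin at the centre of its underside, z up.
- tape: Yellow tape measure, 75 x 45 x 65 tall. Bystander. Loose; origin at the centre of its underside, z up.
- offcut: Wood offcut, 110 x 50 x 22 thick. Bystander. Loose; origin at the centre of its underside, z up.
- glue: Yellow glue bottle, 52 across, 140 tall. Bystander. Loose; origin at the centre of its underside, z up.
- square: Try square, dark wood stock 110 x 20 x 20 along its x and a 120 steel blade. Bystander. Loose; origin at the centre of its underside, z up.
- block: Cork sanding block, 90 x 50 x 30. Bystander. Loose; origin at the centre of its underside, z up.
Things that resemble listed ones, but are neither listed nor needed, are in the scene too. Of the things that look like the pail, the smallest one is meant.

How it is judged:
On the way, in this order (a step that is already met when the one before it is completed fails the run):
1. the pail hangs by its handle on the hook, clear of the bench and let go (distance between pail_bar and hook_seat below 0.035 m and height (world z) of pail above 0.02 m and contact force between pail and post above 1 N and contact force between each of the fingers, the arm and pail below 0.1 N and angle between pail's own z axis and vertical below 0.4 rad), for 0.3 s.
2. the thumbscrew is turned clockwise until it seats, with the pail hanging (all of step 1 and value of joint screw above 2.92 rad).
At the end, for the whole second after the job is handed in: Screw still, a quarter turn (within 0.35 rad) back from its seat, gripped with over 3 N; pail hanging on the hook (bar middle within 35 mm of the dip, foot over 20 mm up, tilt under 0.4 rad, below 0.08 m/s, untouched by the robot); bystanders within 25 mm of their start (all of step 1 and value of joint screw between 1.079 and 1.779 rad and velocity of joint screw between -0.05 and 0.05 rad/s and contact force between the fingers and screw above 3 N and linear speed of pail below 0.08 m/s and distance of each of tumbler, tape, offcut, glue, square, block from where it was at the start of the episode below 0.025 m); the arm keeps its last pose, push and grip.
It fails at once if the pail is tipped over (angle between pail's own z axis and vertical above 0.8 rad).
It fails at once if a bystander is disturbed (distance of any of tumbler, tape, offcut, glue, square, block from where it was at the start of the episode above 0.03 m).
It also fails if it takes over 72 s, if anything falls off the work surface, if the arm or the gripper's body presses on something with over 40 N, if the wrist force passes 120 N, or if a joint passes its speed limit or range.

ROBOT

A 6-joint arm with a two-finger parallel gripper is mounted at the origin on the work surface. World frame = base frame: x ahead of the robot, y to its left, z up, the work surface at z = 0. Lengths are in m, angles in rad, forces in N, time in s.
With the tool pointing down it reaches from about 0.35 to 0.975 m from the base axis. Payload 4.9 kg.
Tool frame: the origin (TCP) lies midway between the tips of the shut fingers; the grasp point (between the pads) lies 19 mm behind it; z points along the fingers, y is the direction in which the jaws open and shut (so a half turn about z gives the same grasp; the last joint's range is limited). The gripper opens to 85 mm and grips with 20 to 120 N. Pads are 22 mm wide; open, the fingers measure 114 mm over their backs; the gripper's body (76 mm by 85 mm) begins 54 mm behind the grasp point. The pads swing forward as they close: fully open they stand 13 mm farther back than shut.
Start: joints at [-1.265, 0.053, 1.613, -0, 1.476, -0.119], TCP at [0.258, -0.569, 0.231] pointing down, gripper open.
Joint ranges: [-3.01, 3.01], [-1.01, 2.22], [0.06, 2.58], [-1.02, 4.17], [0.09, 2.62], [-3.14, 3.14]. Speed limits (rad/s): [2.57, 2.57, 3.14, 3.14, 3.14, 3.14].

INTERFACE

Orientations are given as a unit quaternion [w, x, y, z].
In Python, from plant import manip gives the robot as it stands. The module is installed in compiled form; this text tells all that it offers.
- The arm moves only by the tool move_arm, never from a script. Its argument "rows" is a list of rows, each an object of numbers: "tx", "ty", "tz": the shift along the tool's x, y, z in m; "ax", "ay", "az": the turn, a rotation vector about the tool's x, y, z in degrees; "jaw": the closure in counts, from 0 (fully open) to 255 (shut). In form: [{"tx": .., "ty": .., "tz": .., "ax": .., "ay": .., "az": .., "jaw": ..}, ...]. A call has 1 to 12 rows; each row shifts and turns the pose as measured when the row begins, along the tool's axes as they then stand; what a row does not reach is not made up. A row lasts 1/10 s, in which the tool goes at most 50 mm and 8.59 degrees, less where a joint would pass 70% of its speed; a pose out of reach is approached as far as the arm can. A call with a gripper value outside its range is refused whole. The fingers move at their own pace and stop on an object; the grip force is fixed at half the most. Time passes only in rows, so rows that do not move let the fingers close. It gives the time, the measured TCP pose, the force and the opening at its end, in the units of the state.
- manip.state(): the state, without advancing time (a new reading comes with each control period).
- manip.grab_frame(name): name is "scene" or "top" or "wrist"; returns a dict with "color" (480x640x3 uint8, red, green, blue), "intrinsics" (3x3 intrinsics, pixels), "R" (3x3) and "t" (3): a world point X has camera coordinates R X + t. Camera axes: x right, y down, z forward; pixel columns grow to the right and rows downward; lengths in m; the calibration is good to about 2 mm. A picture is of the moment at which its call begins. There is no depth.
- manip.job_done(): hands the job in, once; it reports no verdict.
The state is a dict: "time": time; "joint_pos": joint angles; "joint_vel": joint speeds; "joint_efforts": joint torques, N m; "tool_pos": TCP position; "tool_rot": TCP orientation; "contact_force": force on the tool from outside, world axes, zero at the start; "ft_torque": the same for the moment, N m; "gripper_width": opening from 0.0 (shut) to 1.0 (fully open).
Only numpy, scipy, OpenCV 4.12 (cv2) and the standard library are available. Lean on these libraries where they do the work, as an engineer would, in place of code of your own. Each camera call takes 0.05 s, during which the arm holds its last target.

## Working session

There is one attempt and no reset: what is moved stays moved. The work goes in short steps, Python scripts to look and compute and a tool call to move; the robot and the scene stay as the last step left them, time stands still between calls to the robot, and variables do not carry over. Pictures are saved under pics/ and viewed, and the job is handed in when it is done.

Besides the shell and the picture viewer there is one more tool, called after "Emit:" in YAML: its name, and indented under it one key for each argument. move_arm: Moves the arm, as the interface text tells. Its arguments: {"type":"object","properties":{"rows":{"type":"array"}},"required":["rows"]}

```bash
mkdir -p pics; ls; cat > h.py <<'E'
import numpy as np, cv2
from plant import manip
def grab(n,fn=None):
    f=manip.grab_frame(n)
    if fn: cv2.imwrite('pics/'+fn,f['color'][:,:,::-1])
    return f
def ray(f,u,v):
    K,R,t=map(np.array,(f['intrinsics'],f['R'],f['t']))
    d=R.T@np.linalg.solve(K,[u,v,1.]); c=-R.T@t.ravel()
    return c,d/np.linalg.norm(d)
def onz(f,u,v,z):
    c,d=ray(f,u,v); return c+d*(z-c[2])/d[2]
def proj(f,X):
    p=np.array(f['intrinsics'])@(np.array(f['R'])@np.array(X)+np.array(f['t']).ravel()); return p[:2]/p[2]
E
python3 - <<'E'
from h import *
for n in ('scene','top','wrist'):
    f=grab(n,n+'0.png'); print(n,ray(f,320,240),f['intrinsics'][0][0])
print(manip.state())
E
```

```text
pics
scene (array([1.41746756, 0.28007626, 1.04417464]), array([-0.68382821, -0.24734678, -0.68643904])) 592.4630550330895
top (array([ 0.39169369, -0.04533249,  1.55595528]), array([ 0.10298954, -0.01094097, -0.99462227])) 538.5357171704733
wrist (array([ 0.33331937, -0.5333963 ,  0.37271191]), array([-0.29013668, -0.12693696, -0.94852924])) 361.3892004252566
{'time': 0.15, 'joint_pos': array([-1.26502381e+00,  5.32338855e-02,  1.61396517e+00, -2.40974534e-05,
        1.47599537e+00, -1.19006696e-01]), 'joint_vel': array([ 0.00229994, -0.00306592, -0.00515215, -0.00057616, -0.0022311 ,
       -0.00083083]), 'joint_efforts': array([ 5.38023560e-04, -3.94238949e+01, -3.70723379e+01, -1.01021865e-04,
        4.66934172e-03, -1.44444925e-06]), 'tool_pos': array([ 0.25741965, -0.56899939,  0.23033568]), 'tool_rot': array([-7.96278192e-04,  9.77529429e-01,  2.10797469e-01, -8.66218713e-05]), 'contact_force': array([ 0.02596157,  0.29215294, -0.44253241]), 'ft_torque': array([ 0.02865663, -0.00117168, -0.02001926]), 'gripper_width': 0.9966565502582876}
```

View pics/scene0.png

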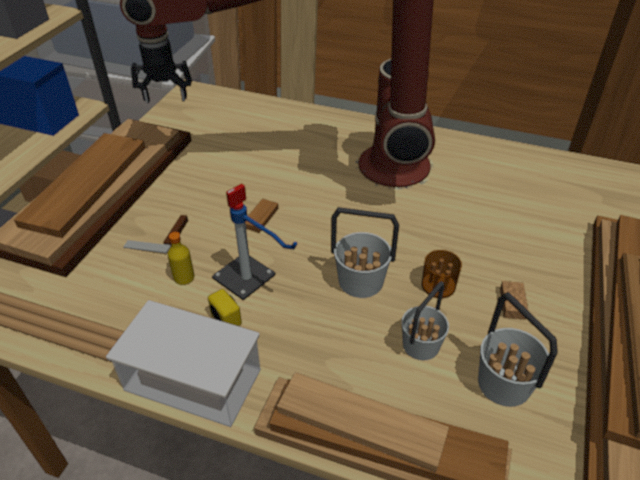

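View pics/top0.png

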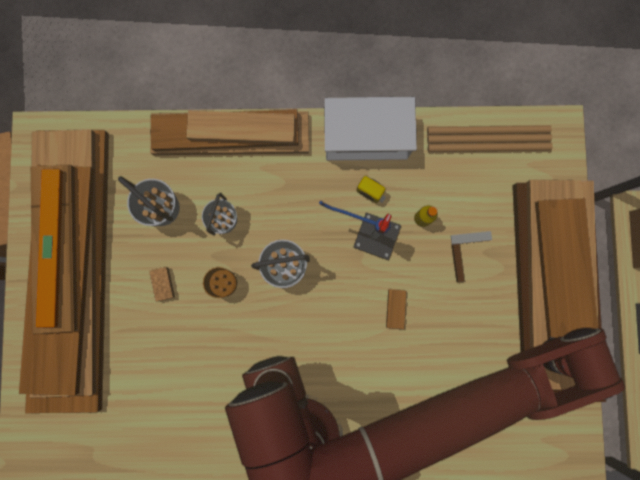

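View pics/wrist0.png

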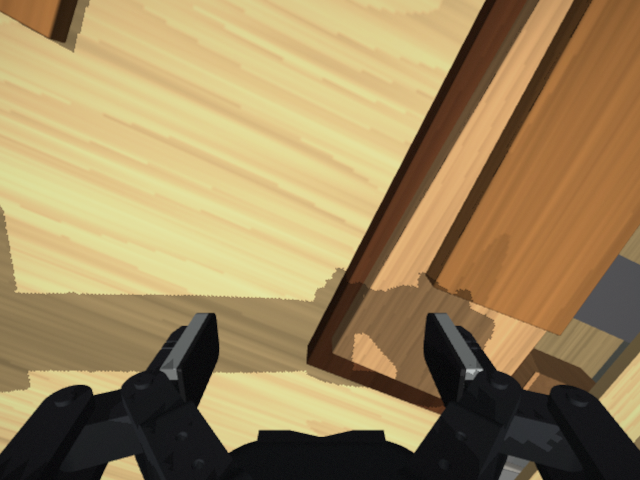

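The smallest pail is at about (220,215) in top and (425,330) in scene. The post is at top (378,235) and scene (243,280), with the hook pointing to top (322,204). I'll zoom in next.

```bash
python3 - <<'E'
import cv2
t=cv2.imread('pics/top0.png'); s=cv2.imread('pics/scene0.png')
cv2.imwrite('pics/c1.png',cv2.resize(t[180:250,185:255],(560,560),interpolation=cv2.INTER_CUBIC))
cv2.imwrite('pics/c2.png',cv2.resize(t[185:265,310:410],(800,640)[:2],interpolation=cv2.INTER_CUBIC)[:600])
cv2.imwrite('pics/c3.png',cv2.resize(s[270:370,390:460],(420,600),interpolation=cv2.INTER_CUBIC))
cv2.imwrite('pics/c4.png',cv2.resize(s[180:300,205:305],(500,600),interpolation=cv2.INTER_CUBIC))
E
```

```text
(no output)
```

View pics/c1.png

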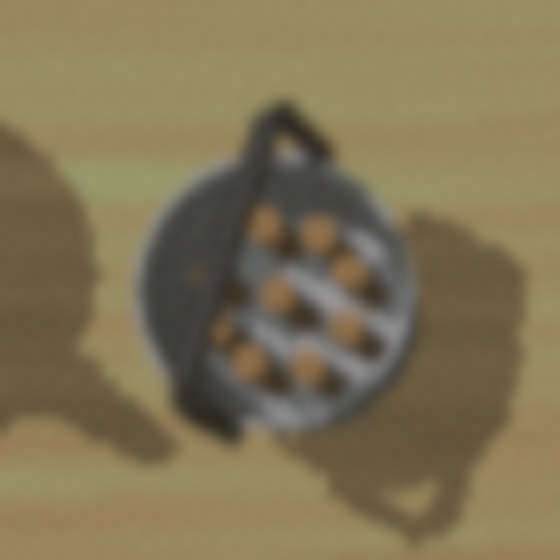

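View pics/c2.png

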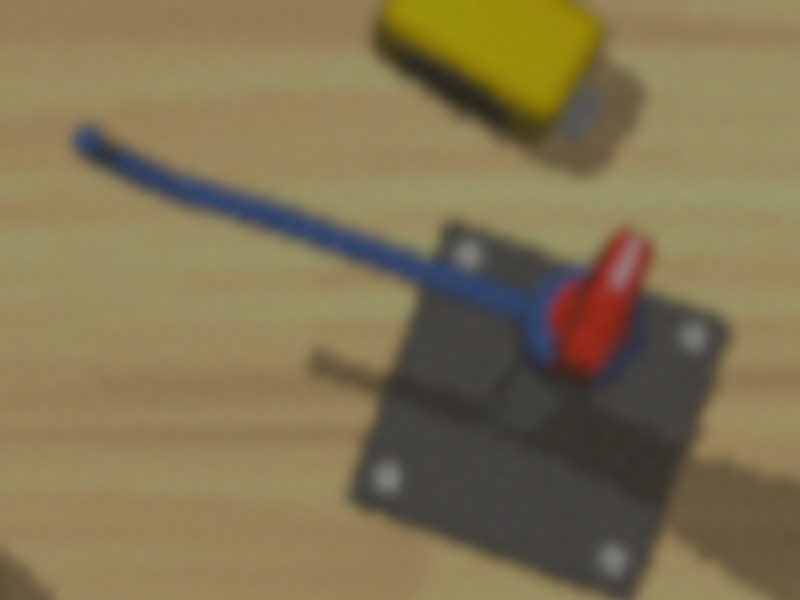

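View pics/c3.png

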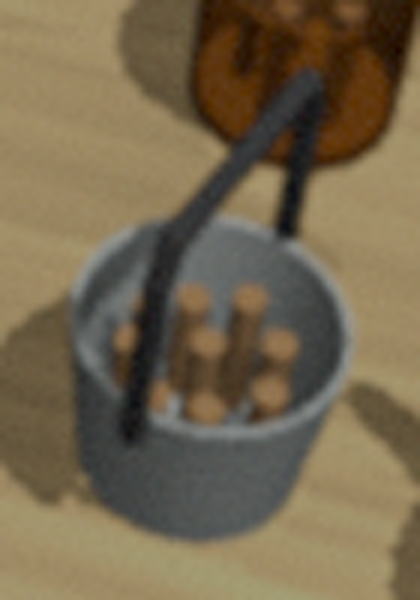

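View pics/c4.png

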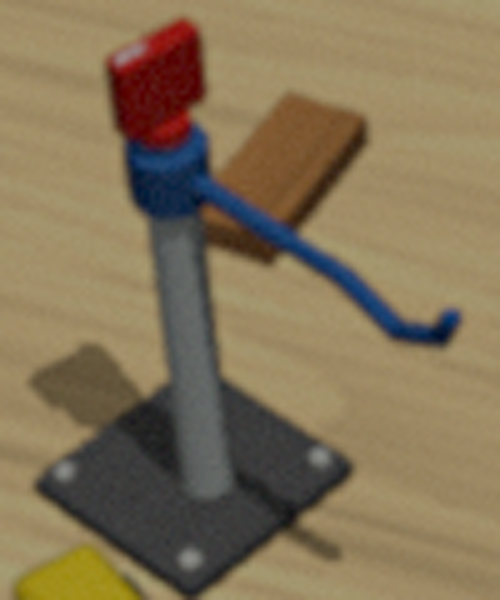

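```bash
cat > m.py <<'E'
from h import *
ft=grab('top');fs=grab('scene')
T1=lambda x,y,z:onz(ft,185+x/8-.44,180+y/8-.44,z)
T2=lambda x,y,z:onz(ft,310+x/8-.44,185+y/8-.44,z)
S3=lambda x,y,z:onz(fs,390+x/6-.42,270+y/6-.42,z)
S4=lambda x,y,z:onz(fs,205+x/5-.4,180+y/5-.4,z)
def ln(a,b): d=b-a; return np.linalg.norm(d[:2]),np.degrees(np.arctan2(d[1],d[0]))
a,b=T1(275,110,.16),T1(192,400,.16);print('bar top',a,b,(a+b)/2,ln(b,a))
a,b=S3(168,235,.16),S3(310,80,.16);print('bar scene',a,b,(a+b)/2,ln(a,b))
# rim ellipse centre top: (278,292) z=.075
print('rim top',T1(278,292,.075),'scene',S3(210,325,.075))
c=[T2(x,y,.012) for x,y in((450,222),(732,325),(638,600),(350,500))]
print('plate c',np.mean(c,0),ln(c[0],c[1]),ln(c[3],c[2]),ln(c[0],c[3]),ln(c[1],c[2]))
c=[S4(x,y,.012) for x,y in((38,487),(352,465),(190,598))]
print('plate s',(c[0]+c[1])/2,ln(c[1],c[2]),ln(c[0],c[2]))
a,b=T2(88,138,.22),T2(500,300,.212);print('hook top',a,b,ln(a,b))
print('collar top',T2(585,322,.223))
a,b=T2(635,235,.277),T2(578,375,.277);print('screw',a,b,(a+b)/2,ln(a,b))
a,b=S4(112,60,.277),S4(192,24,.277);print('screw S',a,b,(a+b)/2,ln(a,b))
print('tip S',S4(450,318,.226))
E
python3 m.py
```

```text
bar top [0.66261118 0.20319641 0.16      ] [0.56701342 0.22973508 0.16      ] [0.6148123  0.21646574 0.16      ] (np.float64(0.09921306186384558), np.float64(-15.515059758262145))
bar scene [0.65511664 0.20512346 0.16      ] [0.57251991 0.23477866 0.16      ] [0.61381828 0.21995106 0.16      ] (np.float64(0.08775903890118199), np.float64(160.25003455794433))
rim top [0.61508246 0.21694447 0.075     ] scene [0.61650416 0.22072453 0.075     ]
plate c [ 0.56132978 -0.22799476  0.012     ] (np.float64(0.10833458151428164), np.float64(-110.97318550653867)) (np.float64(0.10933279903191685), np.float64(-109.92926105204546)) (np.float64(0.1076241995500029), np.float64(159.26851179153724)) (np.float64(0.10564105163446597), np.float64(159.8046261140241))
plate s [ 0.56479644 -0.22221294  0.012     ] (np.float64(0.10910288453019118), np.float64(-19.85956297082352)) (np.float64(0.10529314694474784), np.float64(68.4016540056785))
hook top [ 0.62641715 -0.0626503   0.22      ] [ 0.5747334  -0.19175738  0.212     ] (np.float64(0.1390677819668866), np.float64(-111.81706092660104))
collar top [ 0.56600694 -0.21693444  0.223     ]
screw [ 0.58507378 -0.22561106  0.277     ] [ 0.54299729 -0.2075089   0.277     ] [ 0.56403554 -0.21655998  0.277     ] (np.float64(0.045805227147689025), np.float64(156.721646671692))
screw S [ 0.58129355 -0.22641296  0.277     ] [ 0.54825803 -0.20564351  0.277     ] [ 0.56477579 -0.21602824  0.277     ] (np.float64(0.039021989560671946), np.float64(147.84239658678348))
tip S [ 0.62837602 -0.05937821  0.226     ]
```

```bash
python3 - <<'E'
from h import *
f=grab('top')
for z in (.16,.2,.24,.28): print(z,'large bar ends',onz(f,122,181,z)[:2],onz(f,170,219,z)[:2],'med',onz(f,256,267,z)[:2],onz(f,307,259,z)[:2])
print('med rim',onz(f,283,264,.1),'tumbler',onz(f,221,283,.07))
E
```

```text
0.16 large bar ends [0.69835502 0.4582548 ] [0.59598579 0.3306549 ] med [0.46780666 0.10611657] [ 0.4870312  -0.02630312]
0.2 large bar ends [0.68956788 0.4438249 ] [0.59013196 0.31988128] med [0.4656257  0.10177692] [ 0.48429937 -0.0268484 ]
0.24 large bar ends [0.68078074 0.42939501] [0.58427813 0.30910765] med [0.46344474 0.09743726] [ 0.48156755 -0.02739367]
0.28 large bar ends [0.6719936  0.41496511] [0.5784243  0.29833403] med [0.46126379 0.09309761] [ 0.47883573 -0.02793894]
med rim [0.47833804 0.03958714 0.1       ] tumbler [0.42980435 0.21219335 0.07      ]
```

Emit:
move_arm:
  rows:
    - {"tz": -0.02, "az": -8.5, "jaw": 0}
    - {"tz": -0.02, "az": -8.5, "jaw": 0}
    - {"tz": -0.02, "az": -8.5, "jaw": 0}
    - {"tz": -0.02, "az": -8.5, "jaw": 0}
    - {"tz": -0.02, "az": -8.5, "jaw": 0}
    - {"tz": -0.02, "az": -8.5, "jaw": 0}
    - {"tz": -0.02, "az": -8.5, "jaw": 0}
    - {"tz": -0.02, "az": -8.5, "jaw": 0}
    - {"tz": -0.02, "az": -8.5, "jaw": 0}
    - {"az": -8.5, "jaw": 0}
    - {"az": -8.5, "jaw": 0}
    - {"az": -8.5, "jaw": 0}

```text
schema error: expected keys tx, ty, tz, ax, ay, az, jaw
```

Emit:
move_arm:
  rows:
    - {"tx": 0, "ty": 0, "tz": -0.02, "ax": 0, "ay": 0, "az": -8.5, "jaw": 0}
    - {"tx": 0, "ty": 0, "tz": -0.02, "ax": 0, "ay": 0, "az": -8.5, "jaw": 0}
    - {"tx": 0, "ty": 0, "tz": -0.02, "ax": 0, "ay": 0, "az": -8.5, "jaw": 0}
    - {"tx": 0, "ty": 0, "tz": -0.02, "ax": 0, "ay": 0, "az": -8.5, "jaw": 0}
    - {"tx": 0, "ty": 0, "tz": -0.02, "ax": 0, "ay": 0, "az": -8.5, "jaw": 0}
    - {"tx": 0, "ty": 0, "tz": -0.02, "ax": 0, "ay": 0, "az": -8.5, "jaw": 0}
    - {"tx": 0, "ty": 0, "tz": -0.02, "ax": 0, "ay": 0, "az": -8.5, "jaw": 0}
    - {"tx": 0, "ty": 0, "tz": -0.02, "ax": 0, "ay": 0, "az": -8.5, "jaw": 0}
    - {"tx": 0, "ty": 0, "tz": -0.02, "ax": 0, "ay": 0, "az": -8.5, "jaw": 0}
    - {"tx": 0, "ty": 0, "tz": 0, "ax": 0, "ay": 0, "az": -8.5, "jaw": 0}
    - {"tx": 0, "ty": 0, "tz": 0, "ax": 0, "ay": 0, "az": -8.5, "jaw": 0}
    - {"tx": 0, "ty": 0, "tz": 0, "ax": 0, "ay": 0, "az": -8.5, "jaw": 0}

```text
time: 1.5
tool_pos: [0.2573, -0.5687, 0.4164]
tool_rot: [-0.001, 0.441, 0.898, 0.002]
contact_force: [-0.5, -0.1, -1.0]
gripper_width: 1.003
```

```bash
cat >> h.py <<'E'
from scipy.spatial.transform import Rotation as Ro
def Rt(s): q=s['tool_rot']; return Ro.from_quat([q[1],q[2],q[3],q[0]])
def to(p=None,yaw=None):
    "shift in tool axes to TCP p, and turn (deg, tool axes) to tool-down with tool x at yaw"
    s=manip.state(); R=Rt(s)
    print('t',round(s['time'],2),'tcp',s['tool_pos'].round(4),'j',s['joint_pos'].round(2),'F',s['contact_force'].round(1),'T',s['ft_torque'].round(2),'w',round(s['gripper_width'],3))
    M=R.as_matrix(); print('yaw',np.degrees(np.arctan2(M[1,0],M[0,0])).round(2),'zaxis',M[:,2].round(3))
    if p is not None: print('shift',(M.T@(np.array(p)-s['tool_pos'])).round(4))
    if yaw is not None:
        G=Ro.from_euler('z',yaw,degrees=True)*Ro.from_euler('x',180,degrees=True)
        print('turn',np.degrees((R.inv()*G).as_rotvec()).round(2))
E
python3 -c "
from h import *
to([.641,.209,.38],162)"
```

```text
t 1.5 tcp [ 0.2573 -0.5687  0.4164] j [-1.27  0.01  1.35  0.    1.78 -1.92] F [-0.5 -0.1 -1. ] T [-0.04 -0.    0.03] w 1.003
yaw 127.72 zaxis [-0.001  0.004 -1.   ]
shift [0.3803 0.7792 0.039 ]
turn [  0.15  -0.19 -34.28]
```

Emit:
move_arm:
  rows:
    - {"tx": 0, "ty": 0, "tz": 0, "ax": 0, "ay": 0, "az": -8.5, "jaw": 0}
    - {"tx": 0, "ty": 0, "tz": 0, "ax": 0, "ay": 0, "az": -8.5, "jaw": 0}
    - {"tx": 0, "ty": 0, "tz": 0, "ax": 0, "ay": 0, "az": -8.5, "jaw": 0}
    - {"tx": 0, "ty": 0, "tz": 0, "ax": 0, "ay": 0, "az": -8.5, "jaw": 0}
    - {"tx": -0.007, "ty": 0.048, "tz": 0, "ax": 0, "ay": 0, "az": 0, "jaw": 0}
    - {"tx": -0.007, "ty": 0.048, "tz": 0, "ax": 0, "ay": 0, "az": 0, "jaw": 0}
    - {"tx": -0.007, "ty": 0.048, "tz": 0, "ax": 0, "ay": 0, "az": 0, "jaw": 0}
    - {"tx": -0.007, "ty": 0.048, "tz": 0, "ax": 0, "ay": 0, "az": 0, "jaw": 0}
    - {"tx": -0.007, "ty": 0.048, "tz": 0, "ax": 0, "ay": 0, "az": 0, "jaw": 0}
    - {"tx": -0.007, "ty": 0.048, "tz": 0, "ax": 0, "ay": 0, "az": 0, "jaw": 0}
    - {"tx": -0.007, "ty": 0.048, "tz": 0, "ax": 0, "ay": 0, "az": 0, "jaw": 0}
    - {"tx": -0.007, "ty": 0.048, "tz": 0, "ax": 0, "ay": 0, "az": 0, "jaw": 0}

```text
time: 2.7
tool_pos: [0.4305, -0.2138, 0.4146]
tool_rot: [-0.001, 0.16, 0.987, 0.004]
contact_force: [0.7, -0.7, 0.3]
gripper_width: 0.998
```

```bash
python3 -c "
from h import *
to([.641,.209,.38],162)"
```

```text
t 2.7 tcp [ 0.4305 -0.2138  0.4146] j [-0.62 -0.33  1.66  0.01  1.82 -1.87] F [ 0.7 -0.7  0.3] T [-0.01 -0.04 -0.04] w 0.998
yaw 161.58 zaxis [-0.002  0.007 -1.   ]
shift [-0.0663  0.4674  0.0374]
turn [ 0.37 -0.21 -0.42]
```

Emit:
move_arm:
  rows:
    - {"tx": -0.007, "ty": 0.048, "tz": 0, "ax": 0, "ay": 0, "az": 0, "jaw": 0}
    - {"tx": -0.007, "ty": 0.048, "tz": 0, "ax": 0, "ay": 0, "az": 0, "jaw": 0}
    - {"tx": -0.007, "ty": 0.048, "tz": 0, "ax": 0, "ay": 0, "az": 0, "jaw": 0}
    - {"tx": -0.007, "ty": 0.048, "tz": 0, "ax": 0, "ay": 0, "az": 0, "jaw": 0}
    - {"tx": -0.007, "ty": 0.048, "tz": 0, "ax": 0, "ay": 0, "az": 0, "jaw": 0}
    - {"tx": -0.007, "ty": 0.048, "tz": 0, "ax": 0, "ay": 0, "az": 0, "jaw": 0}
    - {"tx": -0.007, "ty": 0.048, "tz": 0, "ax": 0, "ay": 0, "az": 0, "jaw": 0}
    - {"tx": -0.007, "ty": 0.048, "tz": 0, "ax": 0, "ay": 0, "az": 0, "jaw": 0}
    - {"tx": -0.005, "ty": 0.045, "tz": 0.01, "ax": 0, "ay": 0, "az": 0, "jaw": 0}
    - {"tx": -0.005, "ty": 0.03, "tz": 0.02, "ax": 0, "ay": 0, "az": 0, "jaw": 0}
    - {"tx": 0, "ty": 0, "tz": 0, "ax": 0, "ay": 0, "az": 0, "jaw": 0}
    - {"tx": 0, "ty": 0, "tz": 0, "ax": 0, "ay": 0, "az": 0, "jaw": 0}

```text
time: 3.9
tool_pos: [0.6416, 0.2228, 0.3863]
tool_rot: [0.001, 0.156, 0.988, 0.003]
contact_force: [0.1, -0.8, 0.6]
gripper_width: 0.997
```

```bash
python3 -c "
from h import *
to([.641,.209,.38],162)
grab('wrist','w1.png')"
```

```text
t 3.9 tcp [0.6416 0.2228 0.3863] j [ 0.22  0.13  1.27  0.    1.73 -1.03] F [ 0.1 -0.8  0.6] T [-0.02 -0.01 -0.03] w 0.997
yaw 162.08 zaxis [ 0.003  0.005 -1.   ]
shift [-0.0036 -0.0133  0.0063]
turn [0.34 0.06 0.08]
```

View pics/w1.png

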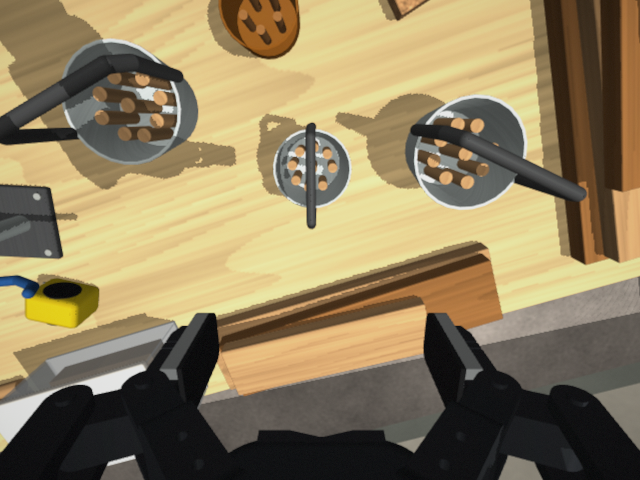

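The wrist view shows the small pail's bar running from about (311,127) to (311,225), almost exactly perpendicular to the jaws. I'll measure it.

```bash
python3 -c "
from h import *
f=grab('wrist'); a,b=onz(f,311,130,.16),onz(f,311.5,222,.16)
print(a,b,(a+b)/2,np.linalg.norm(a-b),np.degrees(np.arctan2(*(a-b)[1::-1])))
im=f['color'][110:240,260:370].copy(); cv2.imwrite('pics/w1c.png',cv2.resize(im[:,:,::-1],(508,600)))
"
```

```text
[0.56967424 0.23832005 0.16      ] [0.65789044 0.2093316  0.16      ] [0.61378234 0.22382583 0.16      ] 0.09285702978314059 161.80911985578746
```

View pics/w1c.png

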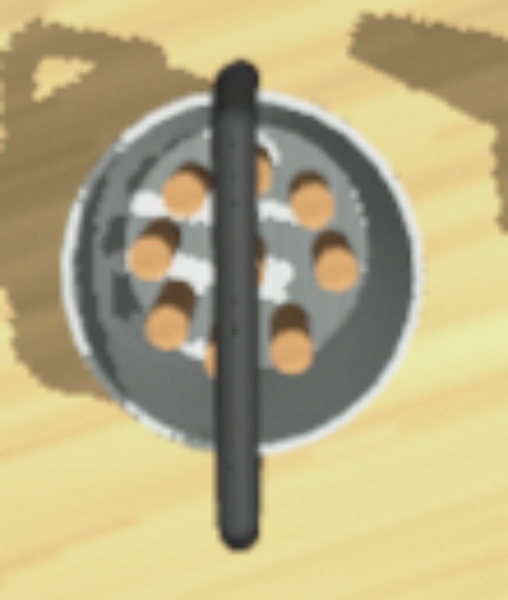

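Emit:
move_arm:
  rows:
    - {"tx": -0.002, "ty": -0.01, "tz": 0.02, "ax": 0.3, "ay": 0, "az": 0, "jaw": 0}
    - {"tx": 0, "ty": 0, "tz": 0.04, "ax": 0, "ay": 0, "az": 0, "jaw": 0}
    - {"tx": 0, "ty": 0, "tz": 0.04, "ax": 0, "ay": 0, "az": 0, "jaw": 0}
    - {"tx": 0, "ty": 0, "tz": 0.04, "ax": 0, "ay": 0, "az": 0, "jaw": 0}
    - {"tx": 0, "ty": 0, "tz": 0.04, "ax": 0, "ay": 0, "az": 0, "jaw": 0}
    - {"tx": 0, "ty": 0, "tz": 0.02, "ax": 0, "ay": 0, "az": 0, "jaw": 0}
    - {"tx": 0, "ty": 0, "tz": 0, "ax": 0, "ay": 0, "az": 0, "jaw": 0}
    - {"tx": 0, "ty": 0, "tz": 0, "ax": 0, "ay": 0, "az": 0, "jaw": 0}

```text
time: 4.8
tool_pos: [0.6454, 0.2, 0.1962]
tool_rot: [0.012, 0.164, 0.986, 0.003]
contact_force: [0.8, 0.4, 0.5]
gripper_width: 1.0
```

```bash
python3 -c "
from h import *
to([.6406,.2125,.141],162)
f=grab('wrist','w2.png');grab('scene','s2.png')
a,b=proj(f,[.5731,.2338,.16]),proj(f,[.6549,.2072,.16]);print(a,b)"
```

```text
t 4.8 tcp [0.6454 0.2    0.1962] j [ 0.19  0.18  1.54 -0.    1.4  -1.05] F [0.8 0.4 0.5] T [-0.02 -0.01 -0.03] w 1.0
yaw 161.14 zaxis [ 0.024  0.003 -1.   ]
shift [0.0098 0.0097 0.0551]
turn [ 0.58  1.27 -0.85]
[335.54705049 126.31891116] [335.80708585 290.86805166]
```

View pics/w2.png

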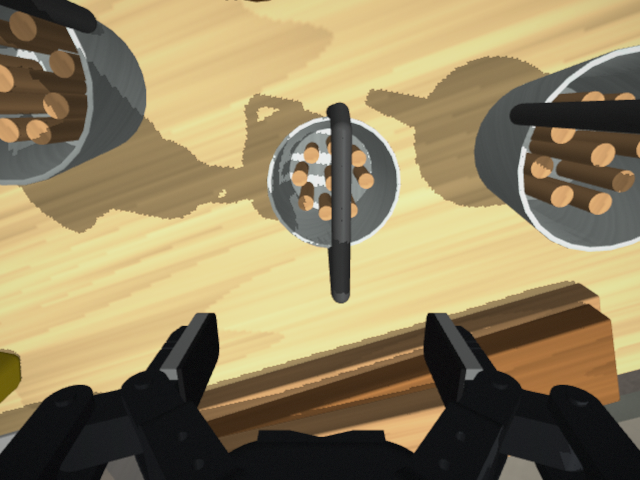

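```bash
python3 -c "
from h import *
f=grab('wrist')
a,b=onz(f,340,116,.16),onz(f,341.5,289,.16)
print(a,b,(a+b)/2,np.linalg.norm(a-b),np.degrees(np.arctan2(*(a-b)[1::-1])))
"
```

```text
[0.57007095 0.23766275 0.16      ] [0.65594318 0.21090256 0.16      ] [0.61300707 0.22428265 0.16      ] 0.08994525115568007 162.69151020911335
```

Emit:
move_arm:
  rows:
    - {"tx": 0.011, "ty": 0.012, "tz": 0, "ax": 0.6, "ay": 1.3, "az": -0.9, "jaw": 0}
    - {"tx": 0, "ty": 0, "tz": 0, "ax": 0, "ay": 0, "az": 0, "jaw": 0}
    - {"tx": 0, "ty": 0, "tz": 0.02, "ax": 0, "ay": 0, "az": 0, "jaw": 0}
    - {"tx": 0, "ty": 0, "tz": 0.02, "ax": 0, "ay": 0, "az": 0, "jaw": 0}
    - {"tx": 0, "ty": 0, "tz": 0, "ax": 0, "ay": 0, "az": 0, "jaw": 0}
    - {"tx": 0, "ty": 0, "tz": 0, "ax": 0, "ay": 0, "az": 0, "jaw": 0}

```text
time: 5.55
tool_pos: [0.6433, 0.2203, 0.166]
tool_rot: [0.006, 0.153, 0.988, 0.003]
contact_force: [0.9, -0.1, -0.3]
gripper_width: 1.0
```

```bash
python3 -c "
from h import *
to([.640,.215,.141],162.2)"
```

```text
t 5.55 tcp [0.6433 0.2203 0.166 ] j [ 0.22  0.22  1.55  0.    1.37 -1.04] F [ 0.9 -0.1 -0.3] T [0.04 0.01 0.06] w 1.0
yaw 162.35 zaxis [ 0.013  0.003 -1.   ]
shift [ 0.0018 -0.0062  0.0249]
turn [0.41 0.66 0.16]
```

Emit:
move_arm:
  rows:
    - {"tx": 0.002, "ty": -0.005, "tz": 0.01, "ax": 0.3, "ay": 0.5, "az": 0, "jaw": 0}
    - {"tx": 0, "ty": 0, "tz": 0.012, "ax": 0, "ay": 0, "az": 0, "jaw": 0}
    - {"tx": 0, "ty": 0, "tz": 0, "ax": 0, "ay": 0, "az": 0, "jaw": 0}
    - {"tx": 0, "ty": 0, "tz": 0, "ax": 0, "ay": 0, "az": 0, "jaw": 0}

```text
time: 5.95
tool_pos: [0.641, 0.2163, 0.1453]
tool_rot: [0.003, 0.153, 0.988, 0.001]
contact_force: [-0.4, 0.2, -0.5]
gripper_width: 1.001
```

```bash
python3 -c "
from h import *
to([.640,.215,.141],162.2)"
```

```text
t 5.95 tcp [0.641  0.2163 0.1453] j [ 0.22  0.23  1.56  0.    1.34 -1.05] F [-0.4  0.2 -0.5] T [-0.03  0.01 -0.03] w 1.001
yaw 162.38 zaxis [ 0.006  0.001 -1.   ]
shift [ 0.0006 -0.0015  0.0043]
turn [0.19 0.32 0.18]
```

Emit:
move_arm:
  rows:
    - {"tx": 0, "ty": -0.001, "tz": 0.004, "ax": 0, "ay": 0, "az": 0, "jaw": 0}
    - {"tx": 0, "ty": 0, "tz": 0, "ax": 0, "ay": 0, "az": 0, "jaw": 255}
    - {"tx": 0, "ty": 0, "tz": 0, "ax": 0, "ay": 0, "az": 0, "jaw": 255}
    - {"tx": 0, "ty": 0, "tz": 0, "ax": 0, "ay": 0, "az": 0, "jaw": 255}
    - {"tx": 0, "ty": 0, "tz": 0, "ax": 0, "ay": 0, "az": 0, "jaw": 255}
    - {"tx": 0, "ty": 0, "tz": 0, "ax": 0, "ay": 0, "az": 0, "jaw": 255}
    - {"tx": 0, "ty": 0, "tz": 0, "ax": 0, "ay": 0, "az": 0, "jaw": 255}
    - {"tx": 0, "ty": 0, "tz": 0, "ax": 0, "ay": 0, "az": 0, "jaw": 255}

```text
time: 6.75
tool_pos: [0.6414, 0.2151, 0.1422]
tool_rot: [0.004, 0.153, 0.988, 0.001]
contact_force: [-0.5, -0.4, -0.3]
gripper_width: 0.091
```

```bash
python3 -c "
from h import *
to([.640,.215,.141],162.2)
f=grab('wrist','w3.png')"
```

```text
t 6.75 tcp [0.6414 0.2151 0.1422] j [ 0.21  0.23  1.57 -0.    1.33 -1.05] F [-0.5 -0.4 -0.3] T [ 0.02 -0.02 -0.03] w 0.091
yaw 162.37 zaxis [ 0.008  0.001 -1.   ]
shift [ 0.0013 -0.0005  0.0012]
turn [0.22 0.41 0.17]
```

View pics/w3.png

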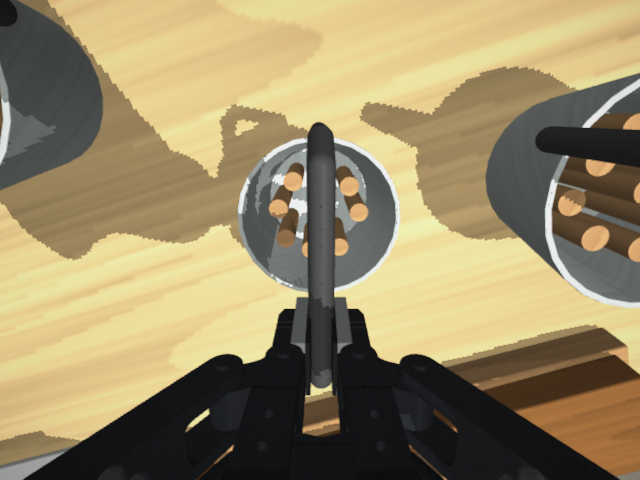

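Emit:
move_arm:
  rows:
    - {"tx": 0, "ty": 0, "tz": -0.005, "ax": 0, "ay": 0, "az": 0, "jaw": 255}
    - {"tx": 0, "ty": 0, "tz": -0.01, "ax": 0, "ay": 0, "az": 0, "jaw": 255}
    - {"tx": 0, "ty": 0, "tz": -0.02, "ax": 0, "ay": 0, "az": 0, "jaw": 255}
    - {"tx": 0, "ty": 0, "tz": -0.03, "ax": 0, "ay": 0, "az": 0, "jaw": 255}
    - {"tx": 0, "ty": 0, "tz": -0.03, "ax": 0, "ay": 0, "az": 0, "jaw": 255}
    - {"tx": 0, "ty": 0, "tz": -0.03, "ax": 0, "ay": 0, "az": 0, "jaw": 255}
    - {"tx": 0, "ty": 0, "tz": -0.03, "ax": 0, "ay": 0, "az": 0, "jaw": 255}
    - {"tx": 0, "ty": 0, "tz": -0.03, "ax": 0, "ay": 0, "az": 0, "jaw": 255}
    - {"tx": 0, "ty": 0, "tz": -0.03, "ax": 0, "ay": 0, "az": 0, "jaw": 255}
    - {"tx": 0, "ty": 0, "tz": -0.02, "ax": 0, "ay": 0, "az": 0, "jaw": 255}
    - {"tx": 0, "ty": 0, "tz": -0.01, "ax": 0, "ay": 0, "az": 0, "jaw": 255}
    - {"tx": 0, "ty": 0, "tz": 0, "ax": 0, "ay": 0, "az": 0, "jaw": 255}

```text
time: 8.0
tool_pos: [0.6367, 0.2148, 0.3959]
tool_rot: [-0.0, 0.153, 0.988, 0.0]
contact_force: [-0.5, 0.2, -3.4]
gripper_width: 0.091
```

```bash
python3 -c "
from h import *
to([.6386,-.05,.38],159)
f=grab('wrist','w4.png'); grab('scene','s4.png')"
```

```text
t 8.0 tcp [0.6367 0.2148 0.3959] j [ 0.21  0.12  1.27  0.    1.75 -1.05] F [-0.5  0.2 -3.4] T [-0.   -0.05  0.01] w 0.091
yaw 162.4 zaxis [-0.  0. -1.]
shift [-0.0819 -0.2518  0.0158]
turn [ 0.   -0.03  3.4 ]
```

View pics/s4.png

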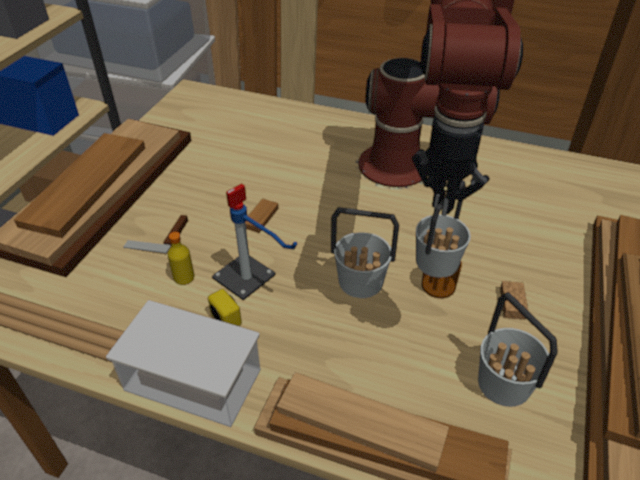

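View pics/w4.png

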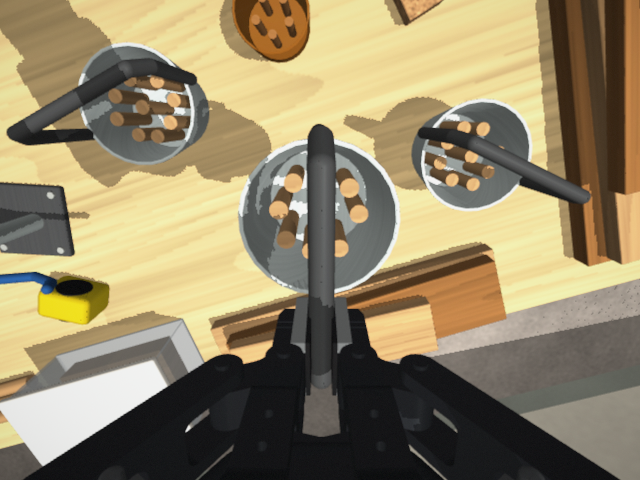

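```bash
python3 -c "
from h import *
s=manip.state();f=grab('wrist'); M=Rt(s).as_matrix()
g=f['color'].astype(int).sum(2)
for z in (.41,.415,.42):
  for uv in ((320,126),(320,135),(320,380),(320,388)): print(z,uv,(M.T@(onz(f,*uv,z)-s['tool_pos'])).round(4))
im=f['color'][100:160,290:350]; cv2.imwrite('pics/a.png',cv2.resize(im[:,:,::-1],(400,400)))
im=f['color'][350:410,290:350]; cv2.imwrite('pics/b.png',cv2.resize(im[:,:,::-1],(400,400)))
A=cv2.imread('pics/a.png');B=cv2.imread('pics/b.png');cv2.imwrite('pics/ab.png',np.hstack([A,B]))
"
```

```text
0.41 (320, 126) [ 0.0811  0.0012 -0.0165]
0.41 (320, 135) [ 0.0783  0.0012 -0.0165]
0.41 (320, 380) [-0.0209  0.001  -0.0169]
0.41 (320, 388) [-0.0251  0.001  -0.0169]
0.415 (320, 126) [ 0.0812  0.0012 -0.0215]
0.415 (320, 135) [ 0.0785  0.0012 -0.0215]
0.415 (320, 380) [-0.0168  0.001  -0.0219]
0.415 (320, 388) [-0.0208  0.001  -0.0219]
0.42 (320, 126) [ 0.0813  0.0012 -0.0265]
0.42 (320, 135) [ 0.0787  0.0012 -0.0265]
0.42 (320, 380) [-0.0127  0.001  -0.0269]
0.42 (320, 388) [-0.0165  0.001  -0.0269]
```

View pics/ab.png

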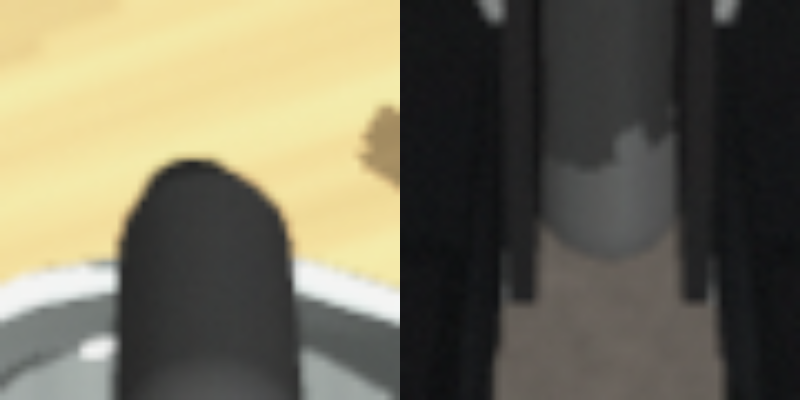

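Emit:
move_arm:
  rows:
    - {"tx": 0, "ty": 0, "tz": 0, "ax": 0, "ay": 0, "az": 1.7, "jaw": 255}
    - {"tx": 0, "ty": 0, "tz": 0, "ax": 0, "ay": 0, "az": 1.7, "jaw": 255}
    - {"tx": -0.008, "ty": -0.015, "tz": 0, "ax": 0, "ay": 0, "az": 0, "jaw": 255}
    - {"tx": -0.014, "ty": -0.025, "tz": 0, "ax": 0, "ay": 0, "az": 0, "jaw": 255}
    - {"tx": -0.014, "ty": -0.025, "tz": 0, "ax": 0, "ay": 0, "az": 0, "jaw": 255}
    - {"tx": -0.014, "ty": -0.025, "tz": 0, "ax": 0, "ay": 0, "az": 0, "jaw": 255}
    - {"tx": -0.014, "ty": -0.025, "tz": 0, "ax": 0, "ay": 0, "az": 0, "jaw": 255}
    - {"tx": -0.014, "ty": -0.025, "tz": 0, "ax": 0, "ay": 0, "az": 0, "jaw": 255}
    - {"tx": -0.014, "ty": -0.025, "tz": 0, "ax": 0, "ay": 0, "az": 0, "jaw": 255}
    - {"tx": -0.012, "ty": -0.02, "tz": 0, "ax": 0, "ay": 0, "az": 0, "jaw": 255}
    - {"tx": -0.005, "ty": -0.008, "tz": 0, "ax": 0, "ay": 0, "az": 0, "jaw": 255}
    - {"tx": 0, "ty": 0, "tz": 0, "ax": 0, "ay": 0, "az": 0, "jaw": 255}

```text
time: 9.35
tool_pos: [0.6638, -0.0221, 0.3731]
tool_rot: [-0.016, 0.187, 0.982, -0.006]
contact_force: [0.4, 0.5, -3.4]
gripper_width: 0.088
```

```bash
python3 -c "
from h import *
to([.668,-.028,.27],159)
f=grab('wrist','w5.png'); grab('scene','s5.png'); grab('top','t5.png')"
```

```text
t 9.35 tcp [ 0.6638 -0.0221  0.3731] j [-0.14  0.12  1.31 -0.01  1.74 -1.34] F [ 0.4  0.5 -3.4] T [-0.   -0.08 -0.01] w 0.088
yaw 158.42 zaxis [-0.034 -0.006 -0.999]
shift [-0.0091 -0.0021  0.103 ]
turn [-1.05 -1.67 -0.56]
```

View pics/w5.png

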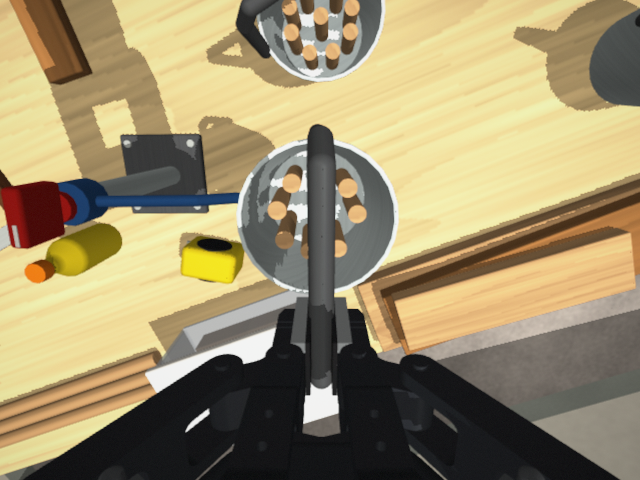

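View pics/t5.png

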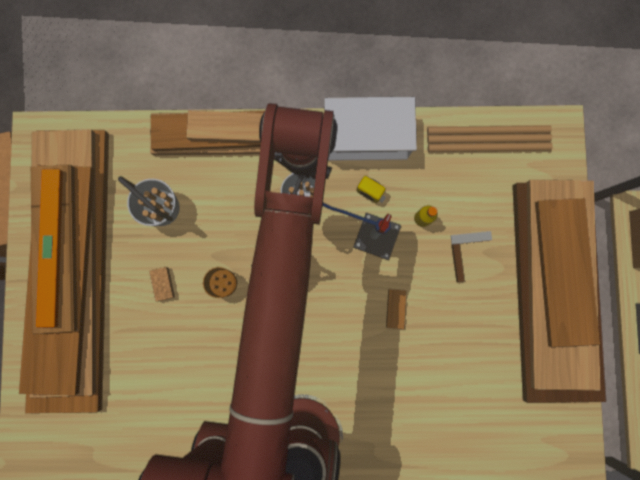

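```bash
python3 -c "
from h import *
f=grab('wrist')
a=onz(f,115,202,.207);b=onz(f,235,198,.207); print(a,b,np.degrees(np.arctan2(*(b-a)[1::-1])))
c=[onz(f,*p,.012) for p in((122,138),(201,133),(209,212),(138,213))]
print(np.mean(c,0),[np.linalg.norm(c[i]-c[i-1]).round(3) for i in range(4)],[np.degrees(np.arctan2(*(c[i]-c[i-1])[1::-1])).round(1) for i in range(4)])
print('collar top',onz(f,84,201,.223))
im=f['color'][110:270,0:250]; cv2.imwrite('pics/w5c.png',cv2.resize(im[:,:,::-1],(800,512)))
"
```

```text
[ 0.57922335 -0.18328516  0.207     ] [ 0.61452483 -0.08267538  0.207     ] 70.66529052834994
[ 0.56553232 -0.21700382  0.012     ] [np.float64(0.104), np.float64(0.109), np.float64(0.109), np.float64(0.103)] [np.float64(162.0), np.float64(72.0), np.float64(-21.0), np.float64(-110.4)]
collar top [ 0.56961282 -0.19720964  0.223     ]
```

View pics/w5c.png

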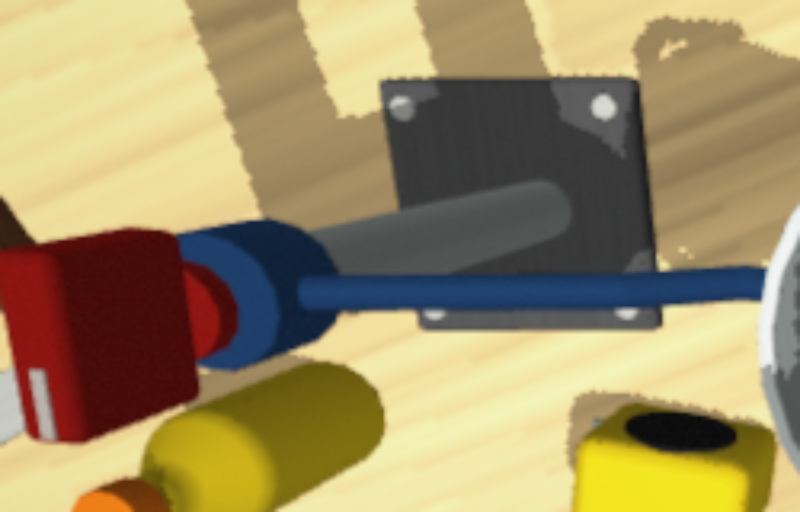

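Emit:
move_arm:
  rows:
    - {"tx": 0, "ty": 0, "tz": 0, "ax": -1.0, "ay": -1.6, "az": -1.0, "jaw": 255}
    - {"tx": 0, "ty": 0, "tz": 0, "ax": 0, "ay": 0, "az": 0, "jaw": 255}
    - {"tx": -0.002, "ty": 0, "tz": 0.01, "ax": 0, "ay": 0, "az": 0, "jaw": 255}
    - {"tx": -0.002, "ty": 0, "tz": 0.02, "ax": 0, "ay": 0, "az": 0, "jaw": 255}
    - {"tx": 0, "ty": 0, "tz": 0.02, "ax": 0, "ay": 0, "az": 0, "jaw": 255}
    - {"tx": 0, "ty": 0, "tz": 0.02, "ax": 0, "ay": 0, "az": 0, "jaw": 255}
    - {"tx": 0, "ty": 0, "tz": 0.02, "ax": 0, "ay": 0, "az": 0, "jaw": 255}
    - {"tx": 0, "ty": 0, "tz": 0.01, "ax": 0, "ay": 0, "az": 0, "jaw": 255}
    - {"tx": 0, "ty": 0, "tz": 0, "ax": 0, "ay": 0, "az": 0, "jaw": 255}
    - {"tx": 0, "ty": 0, "tz": 0, "ax": 0, "ay": 0, "az": 0, "jaw": 255}

```text
time: 10.55
tool_pos: [0.6681, -0.013, 0.2685]
tool_rot: [-0.001, 0.172, 0.985, 0.0]
contact_force: [-0.0, -0.0, -2.8]
gripper_width: 0.093
```

```bash
python3 -c "
from h import *
to([.6675,-.0268,.237],159.5)"
```

```text
t 10.55 tcp [ 0.6681 -0.013   0.2685] j [-0.13  0.14  1.46  0.    1.54 -1.36] F [-0.  -0.  -2.8] T [-0.05 -0.11  0.  ] w 0.093
yaw 160.16 zaxis [-0.002  0.001 -1.   ]
shift [-0.0042 -0.0133  0.0315]
turn [ 0.02 -0.11  0.66]
```

Emit:
move_arm:
  rows:
    - {"tx": -0.002, "ty": 0, "tz": 0.012, "ax": 0, "ay": 0, "az": 0.6, "jaw": 255}
    - {"tx": -0.002, "ty": 0, "tz": 0.012, "ax": 0, "ay": 0, "az": 0, "jaw": 255}
    - {"tx": 0, "ty": 0, "tz": 0.004, "ax": 0, "ay": 0, "az": 0, "jaw": 255}
    - {"tx": 0, "ty": 0, "tz": 0, "ax": 0, "ay": 0, "az": 0, "jaw": 255}
    - {"tx": 0, "ty": 0, "tz": 0, "ax": 0, "ay": 0, "az": 0, "jaw": 255}

```text
time: 11.05
tool_pos: [0.6737, -0.0146, 0.2412]
tool_rot: [0.001, 0.178, 0.984, 0.0]
contact_force: [-0.3, 0.6, -3.0]
gripper_width: 0.091
```

```bash
python3 -c "
from h import *
to([.6395,-.1017,.237],159.5)
f=grab('scene','s6.png'); cv2.imwrite('pics/s6c.png',cv2.resize(f['color'][150:330,200:420,::-1],(733,600)))"
```

```text
t 11.05 tcp [ 0.6737 -0.0146  0.2412] j [-0.13  0.16  1.48  0.    1.5  -1.35] F [-0.3  0.6 -3. ] T [ 0.01 -0.08 -0.  ] w 0.091
yaw 159.5 zaxis [ 0.003  0.    -1.   ]
shift [ 0.0015 -0.0936  0.004 ]
turn [0.07 0.15 0.  ]
```

View pics/s6c.png

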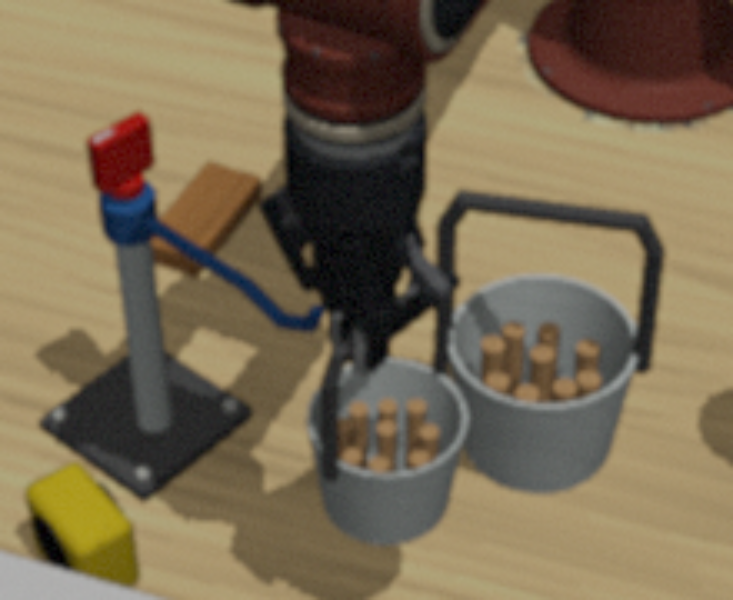

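Emit:
move_arm:
  rows:
    - {"tx": 0, "ty": -0.008, "tz": 0, "ax": 0, "ay": 0, "az": 0, "jaw": 255}
    - {"tx": 0, "ty": -0.015, "tz": 0, "ax": 0, "ay": 0, "az": 0, "jaw": 255}
    - {"tx": 0, "ty": -0.015, "tz": 0, "ax": 0, "ay": 0, "az": 0, "jaw": 255}
    - {"tx": 0, "ty": -0.015, "tz": 0, "ax": 0, "ay": 0, "az": 0, "jaw": 255}
    - {"tx": 0, "ty": -0.015, "tz": 0, "ax": 0, "ay": 0, "az": 0, "jaw": 255}
    - {"tx": 0, "ty": -0.01, "tz": 0, "ax": 0, "ay": 0, "az": 0, "jaw": 255}
    - {"tx": 0, "ty": 0, "tz": 0, "ax": 0, "ay": 0, "az": 0, "jaw": 255}
    - {"tx": 0, "ty": 0, "tz": 0, "ax": 0, "ay": 0, "az": 0, "jaw": 255}

```text
time: 11.9
tool_pos: [0.6437, -0.0966, 0.2434]
tool_rot: [0.003, 0.179, 0.984, -0.0]
contact_force: [-0.2, -0.1, -2.9]
gripper_width: 0.091
```

```bash
python3 -c "
from h import *
to([.6395,-.1017,.187],159.5)
f=grab('scene'); cv2.imwrite('pics/s7c.png',cv2.resize(f['color'][150:330,200:420,::-1],(733,600)))
f=grab('wrist','w7.png')"
```

```text
t 11.9 tcp [ 0.6437 -0.0966  0.2434] j [-0.26  0.1   1.54  0.    1.49 -1.47] F [-0.2 -0.1 -2.9] T [-0.02 -0.07 -0.01] w 0.091
yaw 159.32 zaxis [ 0.006 -0.001 -1.   ]
shift [ 0.0025 -0.0063  0.0564]
turn [ 0.05  0.35 -0.18]
```

View pics/s7c.png

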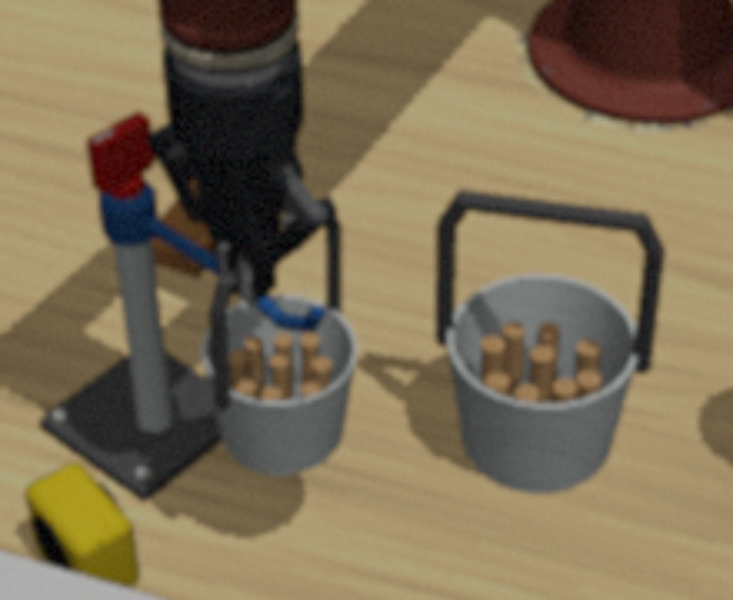

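View pics/w7.png

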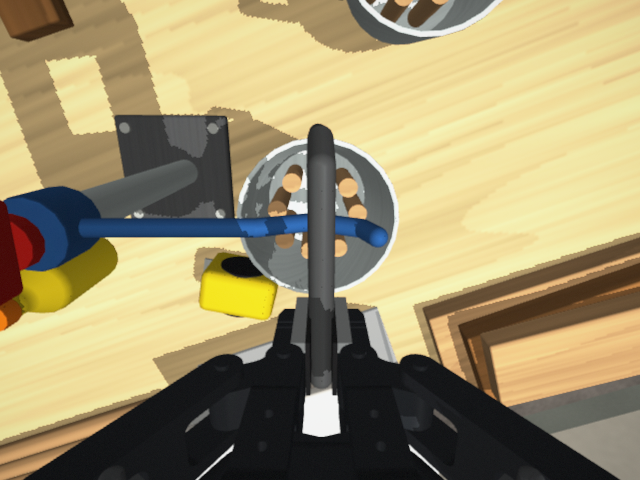

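Emit:
move_arm:
  rows:
    - {"tx": 0.002, "ty": -0.005, "tz": 0, "ax": 0, "ay": 0.3, "az": -0.2, "jaw": 255}
    - {"tx": 0, "ty": 0, "tz": 0.01, "ax": 0, "ay": 0, "az": 0, "jaw": 255}
    - {"tx": 0, "ty": 0, "tz": 0.012, "ax": 0, "ay": 0, "az": 0, "jaw": 255}
    - {"tx": 0, "ty": 0, "tz": 0.012, "ax": 0, "ay": 0, "az": 0, "jaw": 255}
    - {"tx": 0, "ty": 0, "tz": 0.005, "ax": 0, "ay": 0, "az": 0, "jaw": 255}
    - {"tx": 0, "ty": 0, "tz": 0, "ax": 0, "ay": 0, "az": 0, "jaw": 255}
    - {"tx": 0, "ty": 0, "tz": 0, "ax": 0, "ay": 0, "az": 0, "jaw": 255}

```text
time: 12.7
tool_pos: [0.6395, -0.0979, 0.1982]
tool_rot: [-0.002, 0.176, 0.984, 0.001]
contact_force: [-0.5, -0.3, -3.0]
gripper_width: 0.094
```

```bash
python3 -c "
from h import *
to([.6395,-.1017,.187],159.5)"
```

```text
t 12.7 tcp [ 0.6395 -0.0979  0.1982] j [-0.27  0.13  1.59  0.    1.43 -1.49] F [-0.5 -0.3 -3. ] T [-0.05 -0.08  0.01] w 0.094
yaw 159.77 zaxis [-0.003  0.002 -1.   ]
shift [-0.0014 -0.0036  0.0112]
turn [ 0.05 -0.21  0.27]
```

Emit:
move_arm:
  rows:
    - {"tx": -0.001, "ty": -0.003, "tz": 0.005, "ax": 0, "ay": 0, "az": 0, "jaw": 255}
    - {"tx": 0, "ty": 0, "tz": 0.003, "ax": 0, "ay": 0, "az": 0, "jaw": 255}
    - {"tx": 0, "ty": 0, "tz": 0.001, "ax": 0, "ay": 0, "az": 0, "jaw": 255}
    - {"tx": 0, "ty": 0, "tz": 0, "ax": 0, "ay": 0, "az": 0, "jaw": 255}

```text
time: 13.1
tool_pos: [0.64, -0.1016, 0.1897]
tool_rot: [-0.001, 0.176, 0.984, 0.001]
contact_force: [-0.5, -1.1, -2.6]
gripper_width: 0.093
```

```bash
python3 -c "
from h import *
to([.6395,-.1017,.187],159.5)
f=grab('scene'); cv2.imwrite('pics/s8c.png',cv2.resize(f['color'][150:330,200:420,::-1],(733,600)))
f=grab('wrist','w8.png')"
```

```text
t 13.1 tcp [ 0.64   -0.1016  0.1897] j [-0.27  0.13  1.6   0.    1.41 -1.49] F [-0.5 -1.1 -2.6] T [-0.05 -0.05  0.02] w 0.093
yaw 159.77 zaxis [-0.001  0.002 -1.   ]
shift [ 0.0004 -0.0003  0.0027]
turn [ 0.06 -0.09  0.27]
```

View pics/w8.png

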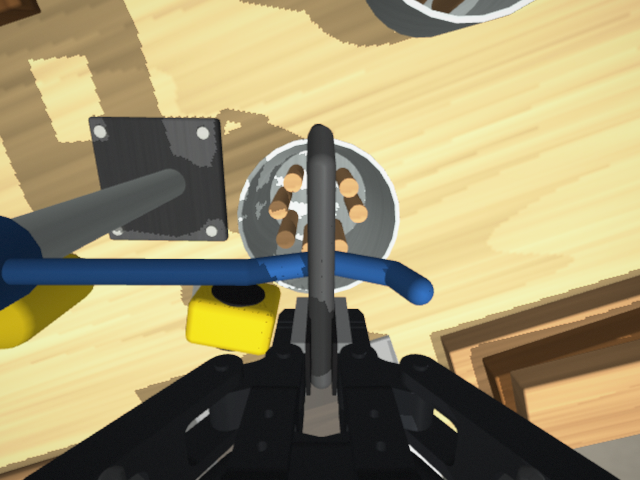

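View pics/s8c.png

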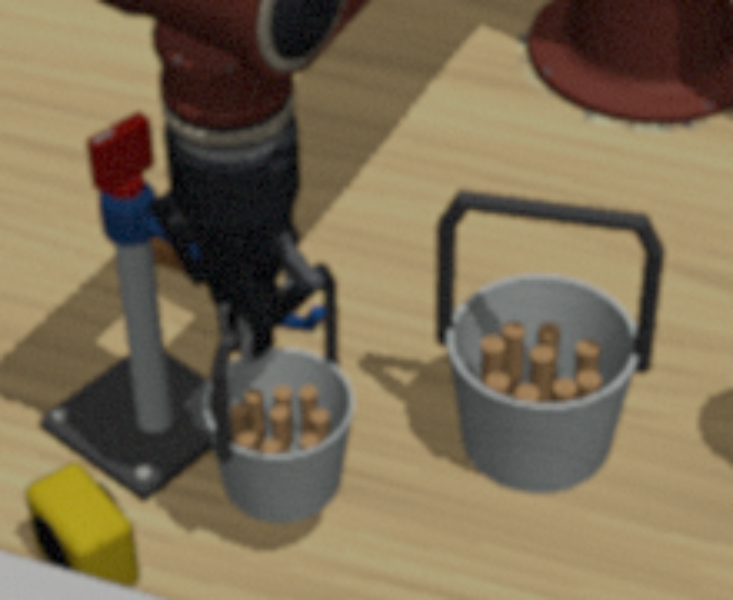

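```bash
python3 -c "
from h import *
s=manip.state();f=grab('wrist'); M=Rt(s).as_matrix()
for uv in ((320,124),(320,388),(262,267),(300,263),(345,265),(330,263)): print(uv,[ (M.T@(onz(f,*uv,s['tool_pos'][2]+h)-s['tool_pos'])).round(4)[:2] for h in (.018,.013,.009)])
to()
"
```

```text
(320, 124) [array([0.0818, 0.0011]), array([0.0818, 0.0011]), array([0.0817, 0.0011])]
(320, 388) [array([-0.0241,  0.0009]), array([-0.0284,  0.0009]), array([-0.0318,  0.0009])]
(262, 267) [array([ 0.0312, -0.0206]), array([ 0.0291, -0.0215]), array([ 0.0274, -0.0222])]
(300, 263) [array([ 0.0328, -0.0064]), array([ 0.0307, -0.0067]), array([ 0.0291, -0.0069])]
(345, 265) [array([0.032 , 0.0104]), array([0.0299, 0.0107]), array([0.0282, 0.011 ])]
(330, 263) [array([0.0328, 0.0048]), array([0.0307, 0.0049]), array([0.0291, 0.005 ])]
t 13.25 tcp [ 0.6401 -0.1015  0.19  ] j [-0.27  0.13  1.6   0.    1.41 -1.49] F [ 0.  -0.4 -3.9] T [ 0.02 -0.13  0.02] w 0.095
yaw 159.77 zaxis [-0.001  0.001 -1.   ]
```

Emit:
move_arm:
  rows:
    - {"tx": 0, "ty": 0, "tz": 0.003, "ax": 0, "ay": 0, "az": 0, "jaw": 255}
    - {"tx": 0, "ty": 0, "tz": 0.001, "ax": 0, "ay": 0, "az": 0, "jaw": 255}
    - {"tx": 0, "ty": 0, "tz": 0, "ax": 0, "ay": 0, "az": 0, "jaw": 255}

```text
time: 13.55
tool_pos: [0.6408, -0.1016, 0.188]
tool_rot: [0.001, 0.176, 0.984, 0.001]
contact_force: [-0.9, 0.0, -1.1]
gripper_width: 0.091
```

```bash
python3 -c "
from h import *
to([.6395,-.1017,.187],159.5)"
```

```text
t 13.55 tcp [ 0.6408 -0.1016  0.188 ] j [-0.27  0.14  1.6   0.    1.41 -1.49] F [-0.9  0.  -1.1] T [ 0.06 -0.01 -0.  ] w 0.091
yaw 159.78 zaxis [ 0.002  0.001 -1.   ]
shift [ 0.0012 -0.0005  0.001 ]
turn [0.07 0.07 0.28]
```

Emit:
move_arm:
  rows:
    - {"tx": 0, "ty": 0, "tz": 0.002, "ax": 0, "ay": 0, "az": 0, "jaw": 255}
    - {"tx": 0, "ty": 0, "tz": 0, "ax": 0, "ay": 0, "az": 0, "jaw": 220}
    - {"tx": 0, "ty": 0, "tz": 0, "ax": 0, "ay": 0, "az": 0, "jaw": 200}
    - {"tx": 0, "ty": 0, "tz": 0, "ax": 0, "ay": 0, "az": 0, "jaw": 170}
    - {"tx": 0, "ty": 0, "tz": 0, "ax": 0, "ay": 0, "az": 0, "jaw": 140}
    - {"tx": 0, "ty": 0, "tz": 0, "ax": 0, "ay": 0, "az": 0, "jaw": 140}
    - {"tx": 0, "ty": 0, "tz": 0, "ax": 0, "ay": 0, "az": 0, "jaw": 140}
    - {"tx": 0, "ty": 0, "tz": 0, "ax": 0, "ay": 0, "az": 0, "jaw": 140}
    - {"tx": 0, "ty": 0, "tz": 0, "ax": 0, "ay": 0, "az": 0, "jaw": 140}

```text
time: 14.45
tool_pos: [0.642, -0.1019, 0.1876]
tool_rot: [0.002, 0.176, 0.984, 0.0]
contact_force: [0.1, -0.1, -0.8]
gripper_width: 0.449
```

```bash
python3 -c "
from h import *
to([.6395,-.1017,.187],159.5)
f=grab('scene'); cv2.imwrite('pics/s9c.png',cv2.resize(f['color'][150:330,200:420,::-1],(733,600)))
f=grab('wrist','w9.png')"
```

```text
t 14.45 tcp [ 0.642  -0.1019  0.1876] j [-0.27  0.14  1.6   0.    1.4  -1.49] F [ 0.1 -0.1 -0.8] T [ 0.    0.03 -0.02] w 0.449
yaw 159.78 zaxis [ 0.005 -0.    -1.   ]
shift [ 0.0024 -0.0006  0.0006]
turn [0.09 0.27 0.28]
```

View pics/w9.png

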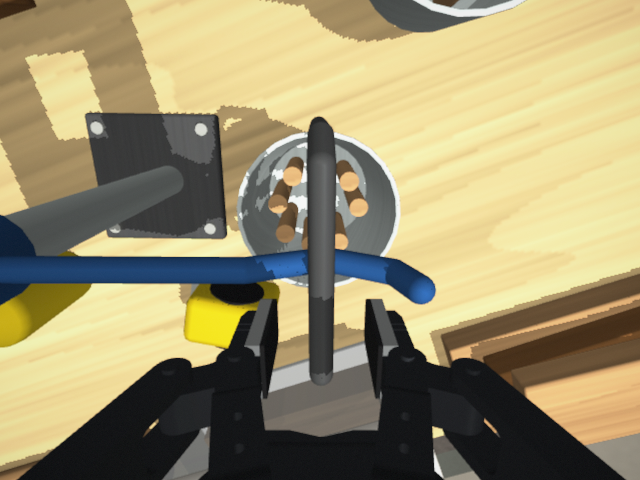

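View pics/s9c.png

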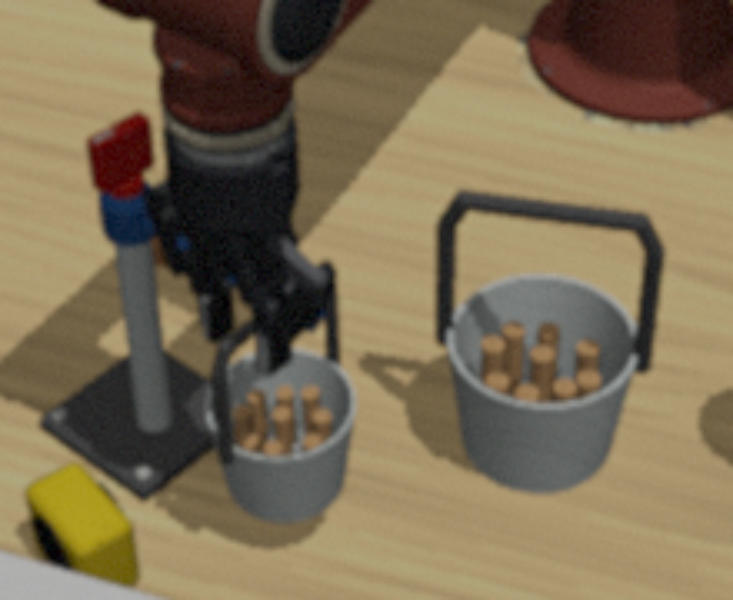

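Emit:
move_arm:
  rows:
    - {"tx": 0, "ty": 0, "tz": -0.015, "ax": 0, "ay": 0, "az": 0, "jaw": 140}
    - {"tx": 0, "ty": 0, "tz": -0.03, "ax": 0, "ay": 0, "az": 0, "jaw": 140}
    - {"tx": 0, "ty": 0, "tz": -0.04, "ax": 0, "ay": 0, "az": 0, "jaw": 140}
    - {"tx": 0, "ty": 0, "tz": -0.04, "ax": 0, "ay": 0, "az": 0, "jaw": 140}
    - {"tx": 0, "ty": 0, "tz": -0.03, "ax": 0, "ay": 0, "az": 0, "jaw": 100}
    - {"tx": 0, "ty": 0, "tz": -0.02, "ax": 0, "ay": 0, "az": 0, "jaw": 60}
    - {"tx": 0, "ty": 0, "tz": 0, "ax": 0, "ay": 0, "az": 0, "jaw": 60}
    - {"tx": 0, "ty": 0, "tz": 0, "ax": 0, "ay": 0, "az": 0, "jaw": 60}

```text
time: 15.35
tool_pos: [0.6404, -0.1017, 0.376]
tool_rot: [0.004, 0.176, 0.984, 0.0]
contact_force: [0.4, 0.4, -0.3]
gripper_width: 0.764
```

```bash
python3 -c "
from h import *
to([.565,-.217,.36],156)
f=grab('scene','s10.png')
cv2.imwrite('pics/s10c.png',cv2.resize(f['color'][150:330,200:420,::-1],(733,600)))
f=grab('wrist','w10.png')"
```

```text
t 15.35 tcp [ 0.6404 -0.1017  0.376 ] j [-0.27  0.06  1.37  0.    1.7  -1.49] F [ 0.4  0.4 -0.3] T [ 0.    0.01 -0.01] w 0.764
yaw 159.78 zaxis [ 0.009 -0.001 -1.   ]
shift [ 0.0311 -0.1343  0.0155]
turn [0.12 0.48 3.78]
```

View pics/w10.png

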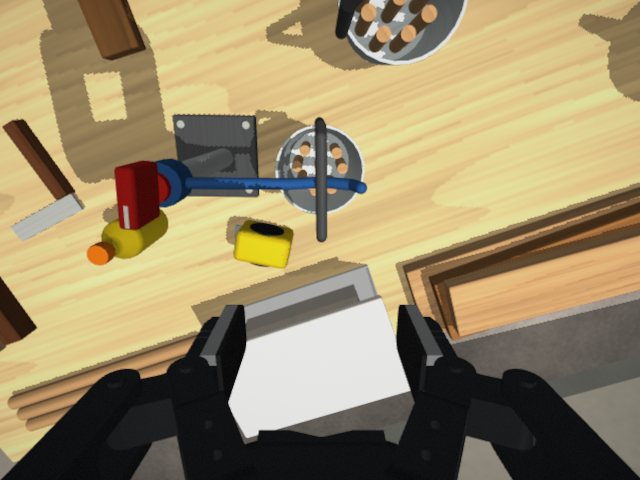

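View pics/s10c.png

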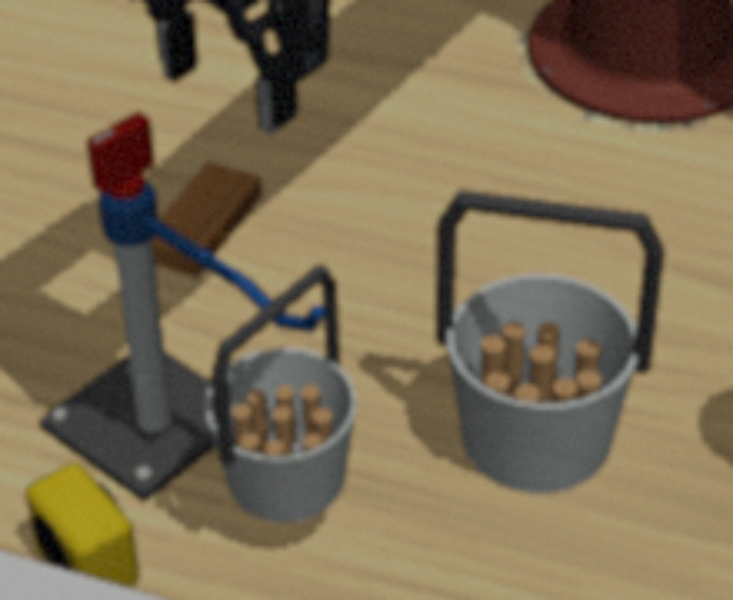

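Emit:
move_arm:
  rows:
    - {"tx": 0.005, "ty": -0.015, "tz": 0, "ax": 0, "ay": 0.4, "az": 1.8, "jaw": 40}
    - {"tx": 0.006, "ty": -0.025, "tz": 0, "ax": 0, "ay": 0, "az": 1.8, "jaw": 0}
    - {"tx": 0.006, "ty": -0.03, "tz": 0, "ax": 0, "ay": 0, "az": 0, "jaw": 0}
    - {"tx": 0.006, "ty": -0.03, "tz": 0, "ax": 0, "ay": 0, "az": 0, "jaw": 0}
    - {"tx": 0.004, "ty": -0.02, "tz": 0, "ax": 0, "ay": 0, "az": 0, "jaw": 0}
    - {"tx": 0.002, "ty": -0.01, "tz": 0, "ax": 0, "ay": 0, "az": 0, "jaw": 0}
    - {"tx": 0, "ty": 0, "tz": 0, "ax": 0, "ay": 0, "az": 0, "jaw": 0}
    - {"tx": 0, "ty": 0, "tz": 0, "ax": 0, "ay": 0, "az": 0, "jaw": 0}

```text
time: 16.25
tool_pos: [0.5525, -0.2153, 0.3603]
tool_rot: [-0.012, 0.212, 0.977, 0.003]
contact_force: [-0.4, 0.1, -0.2]
gripper_width: 1.001
```

```bash
python3 -c "
from h import *
to([.565,-.217,.36],156)
f=grab('wrist','w11.png')"
```

```text
t 16.25 tcp [ 0.5525 -0.2153  0.3603] j [-0.5  -0.05  1.5  -0.    1.71 -1.64] F [-0.4  0.1 -0.2] T [-0.03 -0.01  0.05] w 1.001
yaw 155.52 zaxis [-0.023  0.011 -1.   ]
shift [-0.012   0.0036 -0.    ]
turn [ 0.01 -1.45 -0.48]
```

View pics/w11.png

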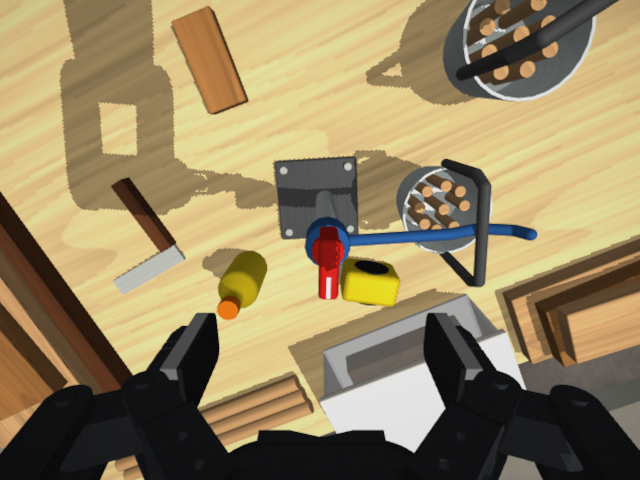

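```bash
python3 -c "
from h import *
f=grab('wrist'); c=f['color']
cv2.imwrite('pics/w11c.png',cv2.resize(c[210:310,290:370,::-1],(480,600),interpolation=cv2.INTER_CUBIC))"
```

```text
(no output)
```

View pics/w11c.png

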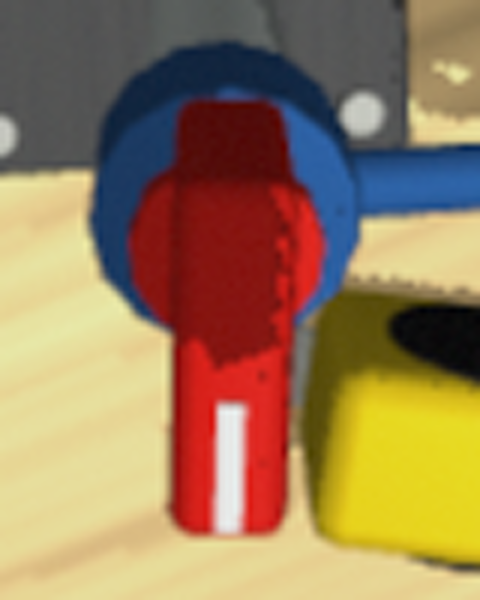

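```bash
python3 -c "
from h import *
f=grab('wrist')
P=lambda x,y:onz(f,290+x/6-.4,210+y/6-.4,.277)
a,b=P(230,533),P(235,182); m=(a+b)/2
print(a,b,m,np.linalg.norm(a-b),np.degrees(np.arctan2(*(b-a)[1::-1])))
print('width',np.linalg.norm(P(172,400)-P(290,400)))
to([*m[:2],.262],np.degrees(np.arctan2(*(b-a)[1::-1])))
"
```

```text
[ 0.58510446 -0.22276677  0.277     ] [ 0.54650734 -0.20486524  0.277     ] [ 0.5658059  -0.21381601  0.277     ] 0.0425464696094844 155.11790576829125
width 0.013404022605568923
t 16.4 tcp [ 0.5531 -0.2148  0.3609] j [-0.49 -0.05  1.5  -0.    1.71 -1.64] F [0.8 0.2 0.2] T [ 0.01 -0.05  0.02] w 1.004
yaw 155.61 zaxis [-0.022  0.01  -1.   ]
shift [-0.0136  0.0061  0.0986]
turn [-0.01 -1.4   0.49]
```

Emit:
move_arm:
  rows:
    - {"tx": -0.01, "ty": 0.004, "tz": 0, "ax": 0, "ay": -1.4, "az": 0.5, "jaw": 0}
    - {"tx": 0, "ty": 0, "tz": 0.01, "ax": 0, "ay": 0, "az": 0, "jaw": 0}
    - {"tx": 0, "ty": 0, "tz": 0.015, "ax": 0, "ay": 0, "az": 0, "jaw": 0}
    - {"tx": 0, "ty": 0, "tz": 0.01, "ax": 0, "ay": 0, "az": 0, "jaw": 0}
    - {"tx": 0, "ty": 0, "tz": 0, "ax": 0, "ay": 0, "az": 0, "jaw": 0}
    - {"tx": 0, "ty": 0, "tz": 0, "ax": 0, "ay": 0, "az": 0, "jaw": 0}

```text
time: 17.0
tool_pos: [0.5659, -0.2128, 0.3209]
tool_rot: [-0.0, 0.214, 0.977, 0.0]
contact_force: [0.0, -0.1, 0.7]
gripper_width: 0.995
```

```bash
python3 -c "
from h import *
to([.5655,-.2155,.246],155.2)"
```

```text
t 17.0 tcp [ 0.5659 -0.2128  0.3209] j [-0.48 -0.03  1.55  0.    1.62 -1.62] F [ 0.  -0.1  0.7] T [0.02 0.04 0.03] w 0.995
yaw 155.29 zaxis [ 0.  0. -1.]
shift [-0.0008 -0.0027  0.0749]
turn [ 0.02 -0.01  0.09]
```

Emit:
move_arm:
  rows:
    - {"tx": -0.001, "ty": -0.002, "tz": 0.015, "ax": 0, "ay": 0, "az": 0, "jaw": 0}
    - {"tx": 0, "ty": 0, "tz": 0.02, "ax": 0, "ay": 0, "az": 0, "jaw": 0}
    - {"tx": 0, "ty": 0, "tz": 0.02, "ax": 0, "ay": 0, "az": 0, "jaw": 0}
    - {"tx": 0, "ty": 0, "tz": 0.01, "ax": 0, "ay": 0, "az": 0, "jaw": 0}
    - {"tx": 0, "ty": 0, "tz": 0, "ax": 0, "ay": 0, "az": 0, "jaw": 0}
    - {"tx": 0, "ty": 0, "tz": 0, "ax": 0, "ay": 0, "az": 0, "jaw": 0}

```text
time: 17.6
tool_pos: [0.566, -0.2162, 0.2524]
tool_rot: [0.001, 0.214, 0.977, -0.0]
contact_force: [0.8, 0.5, 0.2]
gripper_width: 1.0
```

```bash
python3 -c "
from h import *
to([.5655,-.2155,.246],155.2)
f=grab('wrist','w12.png')"
```

```text
t 17.6 tcp [ 0.566  -0.2162  0.2524] j [-0.49 -0.01  1.64  0.    1.51 -1.63] F [0.8 0.5 0.2] T [-0.01 -0.02 -0.02] w 1.0
yaw 155.23 zaxis [ 0.002 -0.001 -1.   ]
shift [0.0008 0.0004 0.0064]
turn [-0.    0.11  0.03]
```

View pics/w12.png

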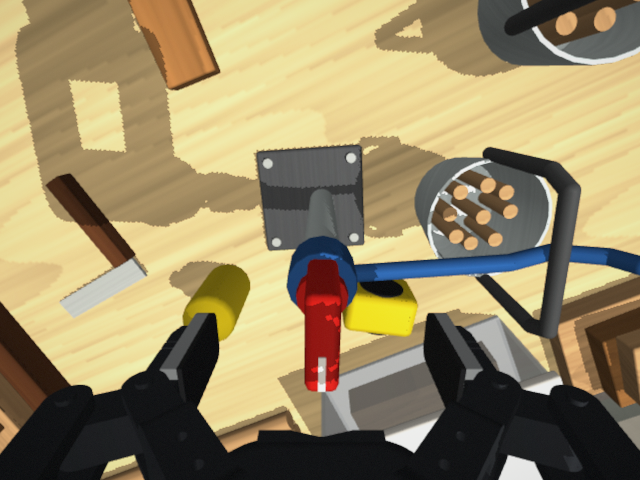

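Emit:
move_arm:
  rows:
    - {"tx": 0.001, "ty": 0, "tz": 0.006, "ax": 0, "ay": 0, "az": 0, "jaw": 0}
    - {"tx": 0, "ty": 0, "tz": 0, "ax": 0, "ay": 0, "az": 0, "jaw": 255}
    - {"tx": 0, "ty": 0, "tz": 0, "ax": 0, "ay": 0, "az": 0, "jaw": 255}
    - {"tx": 0, "ty": 0, "tz": 0, "ax": 0, "ay": 0, "az": 0, "jaw": 255}
    - {"tx": 0, "ty": 0, "tz": 0, "ax": 0, "ay": 0, "az": 0, "jaw": 255}
    - {"tx": 0, "ty": 0, "tz": 0, "ax": 0, "ay": 0, "az": 0, "jaw": 255}
    - {"tx": 0, "ty": 0, "tz": 0, "ax": 0, "ay": 0, "az": 0, "jaw": 255}
    - {"tx": 0, "ty": 0, "tz": 0, "ax": 0, "ay": 0, "az": 0, "jaw": 255}

```text
time: 18.45
tool_pos: [0.5667, -0.2162, 0.2501]
tool_rot: [0.004, 0.214, 0.977, -0.001]
contact_force: [0.1, -0.5, 0.2]
gripper_width: 0.155
```

```bash
python3 -c "
from h import *
to([.5655,-.2155,.246],155.2)
f=grab('wrist','w13.png')"
```

```text
t 18.45 tcp [ 0.5667 -0.2162  0.2501] j [-0.49 -0.01  1.64  0.    1.5  -1.63] F [ 0.1 -0.5  0.2] T [-0.04  0.01 -0.01] w 0.155
yaw 155.26 zaxis [ 0.008 -0.003 -1.   ]
shift [0.0014 0.0001 0.0041]
turn [0.02 0.47 0.06]
```

View pics/w13.png

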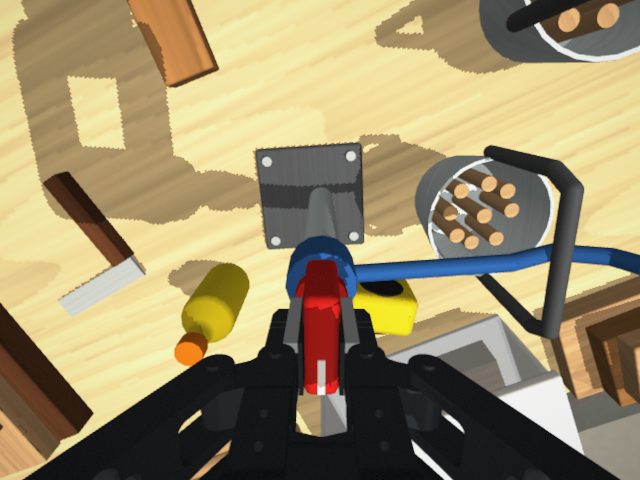

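Emit:
move_arm:
  rows:
    - {"tx": 0, "ty": 0, "tz": 0, "ax": 0, "ay": 0, "az": 4, "jaw": 255}
    - {"tx": 0, "ty": 0, "tz": 0, "ax": 0, "ay": 0, "az": 6, "jaw": 255}
    - {"tx": 0, "ty": 0, "tz": 0, "ax": 0, "ay": 0, "az": 6, "jaw": 255}
    - {"tx": 0, "ty": 0, "tz": 0, "ax": 0, "ay": 0, "az": 6, "jaw": 255}
    - {"tx": 0, "ty": 0, "tz": 0, "ax": 0, "ay": 0, "az": 6, "jaw": 255}
    - {"tx": 0, "ty": 0, "tz": 0, "ax": 0, "ay": 0, "az": 6, "jaw": 255}
    - {"tx": 0, "ty": 0, "tz": 0, "ax": 0, "ay": 0, "az": 6, "jaw": 255}
    - {"tx": 0, "ty": 0, "tz": 0, "ax": 0, "ay": 0, "az": 6, "jaw": 255}
    - {"tx": 0, "ty": 0, "tz": 0, "ax": 0, "ay": 0, "az": 0, "jaw": 255}

```text
time: 19.4
tool_pos: [0.5662, -0.2166, 0.2501]
tool_rot: [0.004, 0.592, 0.806, -0.0]
contact_force: [-0.6, 0.9, 0.7]
gripper_width: 0.151
```

```bash
python3 -c "
from h import *
to([.5665,-.216,.25],78)
f=grab('wrist','w14.png')"
```

```text
t 19.4 tcp [ 0.5662 -0.2166  0.2501] j [-0.49 -0.01  1.64 -0.    1.5  -0.79] F [-0.6  0.9  0.7] T [-0.06  0.04  0.01] w 0.151
yaw 107.47 zaxis [ 0.006 -0.005 -1.   ]
shift [0.0005 0.0004 0.0001]
turn [ 0.31  0.3  29.47]
```

View pics/w14.png

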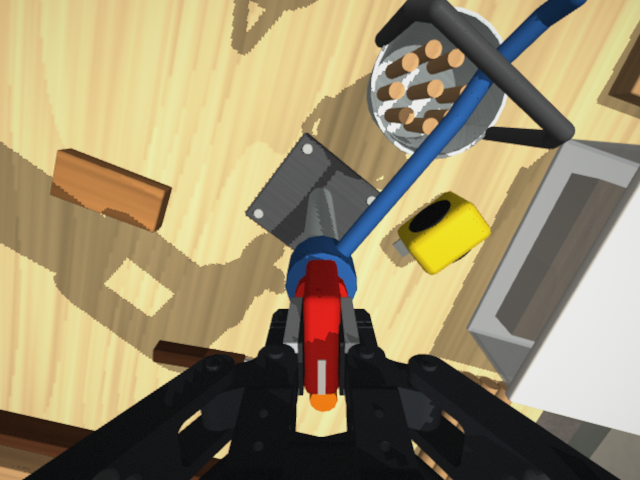

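Emit:
move_arm:
  rows:
    - {"tx": 0, "ty": 0, "tz": 0, "ax": 0, "ay": 0, "az": 5, "jaw": 255}
    - {"tx": 0, "ty": 0, "tz": 0, "ax": 0, "ay": 0, "az": 5, "jaw": 255}
    - {"tx": 0, "ty": 0, "tz": 0, "ax": 0, "ay": 0, "az": 5, "jaw": 255}
    - {"tx": 0, "ty": 0, "tz": 0, "ax": 0, "ay": 0, "az": 4, "jaw": 255}
    - {"tx": 0, "ty": 0, "tz": 0, "ax": 0, "ay": 0, "az": 3, "jaw": 255}

```text
time: 19.95
tool_pos: [0.5659, -0.2166, 0.2501]
tool_rot: [0.003, 0.735, 0.678, -0.0]
contact_force: [0.2, 0.9, -0.1]
gripper_width: 0.161
```

```bash
python3 -c "
from h import *
to([.5665,-.216,.25],78)"
```

```text
t 19.95 tcp [ 0.5659 -0.2166  0.2501] j [-0.49 -0.01  1.64 -0.    1.5  -0.41] F [ 0.2  0.9 -0.1] T [0.02 0.11 0.08] w 0.161
yaw 85.43 zaxis [ 0.004 -0.005 -1.   ]
shift [0.0006 0.0005 0.0001]
turn [0.28 0.26 7.43]
```

Emit:
move_arm:
  rows:
    - {"tx": 0, "ty": 0, "tz": 0, "ax": 0, "ay": 0, "az": 3, "jaw": 255}
    - {"tx": 0, "ty": 0, "tz": 0, "ax": 0, "ay": 0, "az": 3, "jaw": 255}

```text
time: 20.15
tool_pos: [0.5658, -0.2166, 0.2501]
tool_rot: [0.003, 0.769, 0.639, -0.0]
contact_force: [0.8, 0.7, 0.3]
gripper_width: 0.152
```

```bash
python3 -c "
from h import *
to([.5665,-.216,.25],78)"
```

```text
t 20.15 tcp [ 0.5658 -0.2166  0.2501] j [-0.49 -0.01  1.64 -0.    1.5  -0.3 ] F [0.8 0.7 0.3] T [ 0.02  0.16 -0.02] w 0.152
yaw 79.47 zaxis [ 0.004 -0.005 -1.   ]
shift [0.0007 0.0006 0.0001]
turn [0.27 0.25 1.47]
```

Emit:
move_arm:
  rows:
    - {"tx": 0, "ty": 0, "tz": 0, "ax": 0, "ay": 0, "az": 3, "jaw": 255}
    - {"tx": 0, "ty": 0, "tz": 0, "ax": 0, "ay": 0, "az": 3, "jaw": 255}

```text
time: 20.35
tool_pos: [0.566, -0.216, 0.2501]
tool_rot: [0.003, 0.8, 0.6, 0.0]
contact_force: [0.4, 3.4, 1.3]
gripper_width: 0.149
```

```bash
python3 -c "
from h import *
to([.5665,-.216,.25],78)"
```

```text
t 20.35 tcp [ 0.566  -0.216   0.2501] j [-0.49 -0.01  1.64 -0.    1.5  -0.2 ] F [0.4 3.4 1.3] T [ 0.24 -0.05  1.22] w 0.149
yaw 73.77 zaxis [ 0.004 -0.004 -1.   ]
shift [0.0002 0.0005 0.0001]
turn [ 0.27  0.19 -4.23]
```

Emit:
move_arm:
  rows:
    - {"tx": 0, "ty": 0, "tz": 0, "ax": 0, "ay": 0, "az": 2, "jaw": 255}
    - {"tx": 0, "ty": 0, "tz": 0, "ax": 0, "ay": 0, "az": 2, "jaw": 255}

```text
time: 20.55
tool_pos: [0.566, -0.216, 0.2502]
tool_rot: [0.003, 0.817, 0.577, -0.0]
contact_force: [-0.0, -1.5, 0.1]
gripper_width: 0.155
```

```bash
python3 -c "
from h import *
to([.5665,-.216,.25],78)
f=grab('wrist','w15.png')
cv2.imwrite('pics/w15c.png',cv2.resize(f['color'][220:420,240:400,::-1],(480,600)))
f=grab('scene','s15.png')"
```

```text
t 20.55 tcp [ 0.566  -0.216   0.2502] j [-0.49 -0.01  1.64 -0.    1.5  -0.14] F [-0.  -1.5  0.1] T [-0.21  0.21  2.57] w 0.155
yaw 70.42 zaxis [ 0.003 -0.006 -1.   ]
shift [0.0002 0.0005 0.0002]
turn [ 0.26  0.28 -7.57]
```

View pics/w15.png

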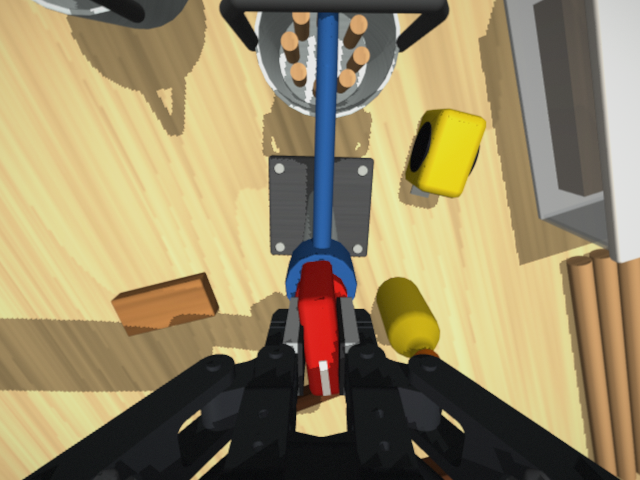

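View pics/s15.png

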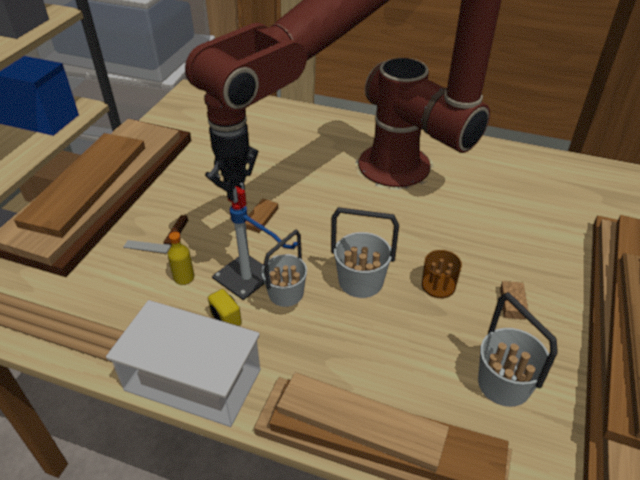

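Emit:
move_arm:
  rows:
    - {"tx": 0, "ty": 0, "tz": 0, "ax": 0, "ay": 0, "az": -5, "jaw": 255}
    - {"tx": 0, "ty": 0, "tz": 0, "ax": 0, "ay": 0, "az": -7, "jaw": 255}
    - {"tx": 0, "ty": 0, "tz": 0, "ax": 0, "ay": 0, "az": -8, "jaw": 255}
    - {"tx": 0, "ty": 0, "tz": 0, "ax": 0, "ay": 0, "az": -8, "jaw": 255}
    - {"tx": 0, "ty": 0, "tz": 0, "ax": 0, "ay": 0, "az": -8, "jaw": 255}
    - {"tx": 0, "ty": 0, "tz": 0, "ax": 0, "ay": 0, "az": -8, "jaw": 255}
    - {"tx": 0, "ty": 0, "tz": 0, "ax": 0, "ay": 0, "az": -8, "jaw": 255}
    - {"tx": 0, "ty": 0, "tz": 0, "ax": 0, "ay": 0, "az": -8, "jaw": 255}
    - {"tx": 0, "ty": 0, "tz": 0, "ax": 0, "ay": 0, "az": -8, "jaw": 255}
    - {"tx": 0, "ty": 0, "tz": 0, "ax": 0, "ay": 0, "az": -6, "jaw": 255}
    - {"tx": 0, "ty": 0, "tz": 0, "ax": 0, "ay": 0, "az": 0, "jaw": 255}
    - {"tx": 0, "ty": 0, "tz": 0, "ax": 0, "ay": 0, "az": 0, "jaw": 255}

```text
time: 21.85
tool_pos: [0.566, -0.2157, 0.2501]
tool_rot: [0.002, 0.296, 0.955, 0.002]
contact_force: [-0.2, 0.3, 0.1]
gripper_width: 0.148
```

```bash
python3 -c "
from h import *
to([.5665,-.216,.25],166)
f=grab('wrist','w16.png')"
```

```text
t 21.85 tcp [ 0.566  -0.2157  0.2501] j [-0.49 -0.01  1.64  0.01  1.5  -1.46] F [-0.2  0.3  0.1] T [-0.01  0.09  0.03] w 0.148
yaw 145.59 zaxis [ 0.006  0.003 -1.   ]
shift [-0.0006  0.0001  0.0001]
turn [  0.28   0.25 -20.41]
```

View pics/w16.png

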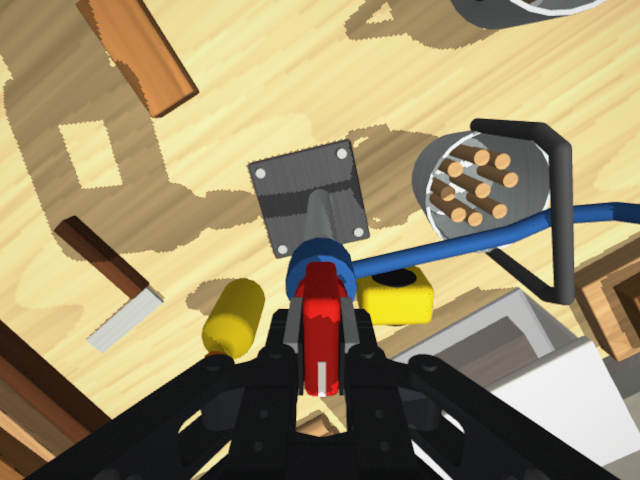

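Emit:
move_arm:
  rows:
    - {"tx": 0, "ty": 0, "tz": 0, "ax": 0, "ay": 0, "az": -5, "jaw": 255}
    - {"tx": 0, "ty": 0, "tz": 0, "ax": 0, "ay": 0, "az": -6, "jaw": 255}
    - {"tx": 0, "ty": 0, "tz": 0, "ax": 0, "ay": 0, "az": -6, "jaw": 255}
    - {"tx": 0, "ty": 0, "tz": 0, "ax": 0, "ay": 0, "az": -4, "jaw": 255}
    - {"tx": 0, "ty": 0, "tz": 0, "ax": 0, "ay": 0, "az": 0, "jaw": 255}
    - {"tx": 0, "ty": 0, "tz": 0, "ax": 0, "ay": 0, "az": 0, "jaw": 255}
    - {"tx": 0, "ty": 0, "tz": 0, "ax": 0, "ay": 0, "az": 0, "jaw": 255}

```text
time: 22.6
tool_pos: [0.5659, -0.2158, 0.2501]
tool_rot: [0.003, 0.118, 0.993, 0.002]
contact_force: [0.1, 0.5, 0.4]
gripper_width: 0.149
```

```bash
python3 -c "
from h import *
to([.5665,-.216,.25],167)
f=grab('wrist','w17.png')"
```

```text
t 22.6 tcp [ 0.5659 -0.2158  0.2501] j [-0.49 -0.01  1.64  0.01  1.5  -1.82] F [0.1 0.5 0.4] T [0.01 0.1  0.06] w 0.149
yaw 166.44 zaxis [ 0.006  0.004 -1.   ]
shift [-0.0006 -0.0001  0.0001]
turn [ 0.28  0.31 -0.56]
```

Now a few still rows to settle, then I check everything before handing in.

Emit:
move_arm:
  rows:
    - {"tx": 0, "ty": 0, "tz": 0, "ax": 0, "ay": 0, "az": 0, "jaw": 255}
    - {"tx": 0, "ty": 0, "tz": 0, "ax": 0, "ay": 0, "az": 0, "jaw": 255}
    - {"tx": 0, "ty": 0, "tz": 0, "ax": 0, "ay": 0, "az": 0, "jaw": 255}
    - {"tx": 0, "ty": 0, "tz": 0, "ax": 0, "ay": 0, "az": 0, "jaw": 255}

```text
time: 23.05
tool_pos: [0.5659, -0.2158, 0.2501]
tool_rot: [0.003, 0.119, 0.993, 0.002]
contact_force: [-0.5, 0.2, -0.2]
gripper_width: 0.15
```

```bash
python3 -c "
from h import *
to([.5665,-.216,.25],167)
f=grab('wrist','w18.png'); g=grab('scene','s18.png')
print(onz(f,320,220,.2))
a=cv2.imread('pics/scene0.png'); b=cv2.imread('pics/s18.png')
d=cv2.absdiff(a,b).max(2)
for n,(u,v) in dict(tumbler=(441,273),tape=(225,308),offcut=(262,214),glue=(180,260),square=(160,240),block=(513,300)).items():
    print(n,np.percentile(d[v-12:v+12,u-12:u+12],[50,90]))
P,Q=cv2.imread('pics/w18.png'),b[150:390,150:470]; cv2.imwrite('pics/s18c.png',cv2.resize(Q,(800,600)))"
```

```text
t 23.05 tcp [ 0.5659 -0.2158  0.2501] j [-0.49 -0.01  1.64  0.01  1.5  -1.82] F [-0.5  0.2 -0.2] T [0.   0.08 0.  ] w 0.15
yaw 166.35 zaxis [ 0.006  0.003 -1.   ]
shift [-0.0006 -0.0001  0.0001]
turn [ 0.28  0.31 -0.65]
[ 0.53678337 -0.20754324  0.2       ]
tumbler [ 7. 14.]
tape [ 8. 12.]
offcut [ 7.  40.5]
glue [ 8. 13.]
square [ 8. 10.]
block [ 7. 10.]
```

View pics/w18.png

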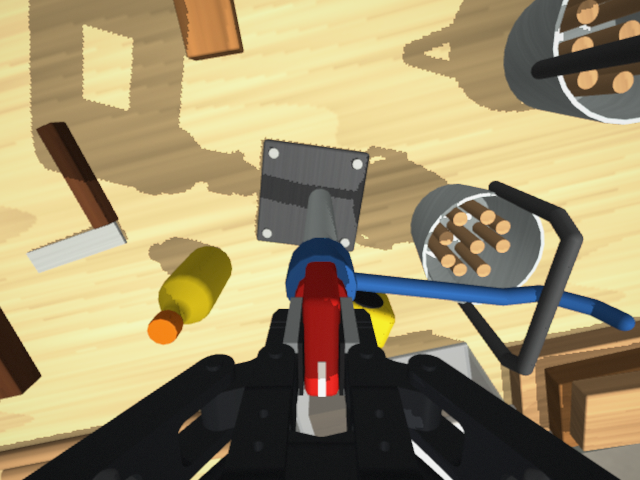

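View pics/s18c.png

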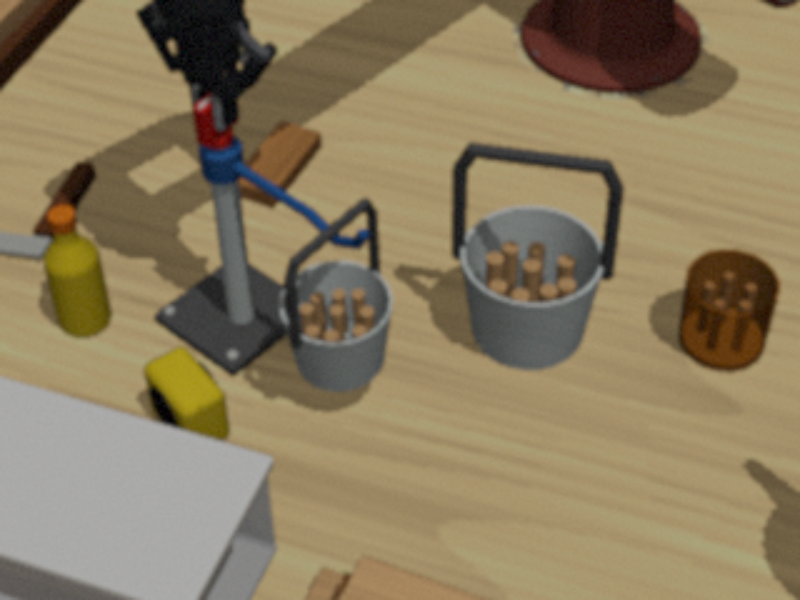

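```bash
python3 -c "
from plant import manip
print(manip.job_done())"
```

```text
the job is handed in; nothing more can be done
None
```

The pail now hangs freely on the blue hook. I seated the red thumbscrew, backed it off a quarter turn, and handed the job in still gripping it. The whole run took 23 s of the 72 s allowed.

- **Pail:** I gripped the smallest pail about 29 mm off the middle of its handle, brought it over the hook tip and lowered it into the dip. The last pictures show it level, clear of the bench, and not touched by the arm.
- **Thumbscrew:** the clockwise turn met the hard stop, with the torque climbing to 2.6 N m. The final angle works out to about 1.45 rad from the white mark, or 89° back from the seat by the arm's own rotation; the target is 1.43. It was closed on the screw and still at the end.
- **Bystanders:** the before-and-after scene pictures match at all six. The only change is on the offcut, which I put down to the arm's shadow.

- **Slip at the stop:** I pushed a little past the seat and the screw turned about 6° in the pads. It lined up with the fingers again on the way back, so the final angle should not be affected.
- **Measurement differences:** the first camera readings differed by up to about 8 mm (pail), 11 mm (post) and 9° (screw). I went with the closer wrist-camera views.

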